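# Move the dopped stones to the bench rack in the same order

### The arm

A 6-joint arm with a two-finger parallel gripper is mounted at the origin on a cart in front of the work surface, level with it; the furniture and walls round the work are solid. World frame = base frame: x ahead of the robot, y to its left, z up, the work surface at z = 0. Lengths are in m, angles in degrees, forces in N, time in s.
With the tool pointing down it reaches from about 0.375 to 0.9 m from the base axis. Payload 3.1 kg.
Tool frame: the origin (TCP) lies between the finger pads; the fingertips stand 22 mm ahead of it and the grasp point (between the pads) lies 3 mm ahead of it (bot.tip_extent is the distance from the TCP to the fingertips, in m); y points along the fingers, z is the direction in which the jaws open and shut, and the axes are right-handed (so a half turn about y gives the same grasp; the last joint's range is limited). The gripper opens to 87 mm and grips with 3 to 60 N. Pads are 19 mm wide; open, the fingers measure 117 mm over their backs; the gripper's body (75 mm by 190 mm) begins 51 mm behind the grasp point.
Start: joints at [-79.097, 30.224, 82.088, -0, 67.689, -10.227], TCP at [0.225, -0.583, 0.245] pointing down, gripper open.
Joint ranges: [-176.69, 176.69], [-43.24, 126.21], [12.49, 139.97], [-82, 262], [0, 151.66], [-163.58, 163.58]. Speed limits (degrees/s): [159.86, 159.86, 180, 180, 180, 180].

### API

Orientations are given as a 3x3 rotation matrix whose columns are the frame's x, y, z axes.
In Python, from rig import bot, eyes, models gives the robot as it stands. The module is installed in compiled form; this text tells all that it offers.
- The arm moves only by the tool arm_command, never from a script. Its arguments are lists of equal length, an entry for each row: "translation": the shift along the tool's x, y, z each as a share of 0.08 m, from -1 to 1, a list of three; "rotation": the turn, a rotation vector about the tool's x, y, z each as a share of 60 degrees, from -1 to 1, a list of three; "grip": the closure, from -1 (fully open) to 1 (shut), so that 0 is half open. In form: {"translation": [[x, y, z], ...], "rotation": [[rx, ry, rz], ...], "grip": [grip, ...]}. A call has 1 to 5 rows; each row is the pose to reach, as a shift and turn from the pose commanded when the call began, along the tool's axes at that moment; what a row does not reach only later rows make up. A row lasts 1/10 s, in which the tool goes at most 50 mm and 8.59 degrees, less where a joint would pass 70% of its speed; a pose out of reach is approached as far as the arm can. A call with a number of a shift or a turn outside -1 to 1 is refused whole. A call with a gripper value outside its range is refused whole. The fingers move at their own pace and stop on an object; the grip force is fixed at half the most. Time passes only in rows, so rows that repeat a pose let the fingers close. It gives the time, the measured TCP pose, the force and the opening at its end, in the units of the state.
- bot.read_state(): the state, without advancing time (a new reading comes with each control period).
- eyes.capture(name): name is "side" or "top"; returns a dict with "image" (420x560x3 uint8, blue, green, red), "mtx" (3x3 intrinsics, pixels), "dist_coeffs" ([k1, k2, p1, p2, k3] as OpenCV has them; the pictures are not rectified), "rvec" (rotation vector, rad) and "tvec" (3), from world to camera coordinates, as OpenCV has them. Camera axes: x right, y down, z forward; pixel columns grow to the right and rows downward; lengths in m; the calibration is good to about 2 mm. A picture is of the moment at which its call begins. There is no depth.
- bot.hand_in(): hands the job in, once; it reports no verdict.
Trained networks look in the newest picture that a camera, given by its name, has taken for a name from the list of things; names that differ only in an ending like _2 or _b are one class to them, and where a whole thing is asked for, a point or a joint stands for the part that bears it (a point fixed in the world has none). Each returns a list of dicts, best first, with "conf" (0 to 1); they miss things now and then, are a little off and sometimes report something else, mostly with a low value. They report only what shows in the picture. A call takes as long as a camera call.
- models.recognise(camera, thing): "extent" ([left, top, right, bottom] as shares, 0 to 1, of the picture: columns of its width, rows of its height, round what is visible of it).
- models.spot_point(camera, thing): "point" ([column, row] as shares, 0 to 1, of the picture: columns of its width, rows of its height: a listed point, or the origin of a listed thing).
The state is a dict: "time_s": time; "joint_positions": joint angles; "qvel": joint speeds; "tau": joint torques, N m; "position": TCP position; "tcp_rot": TCP orientation; "force": force on the tool from outside, world axes, zero at the start; "moment": the same for the moment, N m; "opening": opening from 0.0 (shut) to 1.0 (fully open).
Only numpy, scipy, OpenCV 4.12 (cv2) and the standard library are available. Lean on these libraries where they do the work, as an engineer would, in place of code of your own. Each camera call takes 0.05 s, during which the arm holds its last target. There are 200 camera calls.

### The job

The wax has set: move the four dop sticks from the aluminium cooling rack to the wooden bench rack, one to a notch and in the same left-to-right order, because their place in the row is the only record of whose stone is whose. Lay every stick level in both rails with its stone overhanging the near side, towards the robot, and its tail towards the fence (some now lie the other way round), with neither the wax nor the little foot under the rod resting on a rail. Leave the loupe and the tin alone.

Things in the scene. Friction and masses are not known exactly. Their poses are not given: they have to be found in the camera images.
- dop_a: Dop stick, 122 mm: brown rod 9.2 mm thick, pink stone in red wax on one end. Origin: mid-length, 9 mm below the rod's centre line. y axis from stone to tail: stone and wax (to 18 mm across) y = -61 to -38 mm, balance point -10, tail end +61; small foot under the rod, 12 mm wide, down to the origin's level, y = +28 to +34. Starts with the stone towards the robot.
- dop_b: Dop stick, 130 mm: brown rod 9.2 mm thick, teal stone in red wax on one end. Origin: mid-length, 9 mm below the rod's centre line. y axis from stone to tail: stone and wax (to 18 mm across) y = -65 to -42 mm, balance point -10, tail end +65; small foot under the rod, 12 mm wide, down to the origin's level, y = +32 to +38. Starts with the stone away from the robot.
- dop_c: Dop stick, 138 mm: brown rod 9.2 mm thick, teal stone in red wax on one end. Origin: mid-length, 9 mm below the rod's centre line. y axis from stone to tail: stone and wax (to 18 mm across) y = -69 to -46 mm, balance point -10, tail end +69; small foot under the rod, 12 mm wide, down to the origin's level, y = +36 to +42. Starts with the stone towards the robot.
- dop_d: Dop stick, 122 mm: brown rod 9.2 mm thick, pink stone in red wax on one end. Origin: mid-length, 9 mm below the rod's centre line. y axis from stone to tail: stone and wax (to 18 mm across) y = -61 to -38 mm, balance point -10, tail end +61; small foot under the rod, 12 mm wide, down to the origin's level, y = +28 to +34. Starts with the stone away from the robot.
- cooling_rack: Aluminium rack, fixed on the tray; holds the four sticks at the start. Two notched rails 148 mm long, 4 mm thick, at x = -40 and +40 mm, tops 34 mm above its origin (centre of its underside, 4 mm above the table). 90-degree V notches 12 mm deep at y = +54, +18, -18, -54 mm; between the rails it is open down to the tray. x points away from the robot, y to its left.
- bench_rack: Light wooden rack, empty at first; rails, notches, origin and axes as the aluminium rack (rails 5 mm thick), plus a fence 30 mm tall at x = +63 to +69 mm. A seated rod's centre line is 28.5 mm above its origin. With the stick's origin at x = -12 mm (6 to 18 will do), stone to -x, neither wax nor foot meets a rail. Stands left or right of the aluminium rack, in line, 152 mm centre to centre.
- tray: Low grey tray, 150 x 320 mm, rim 12 mm high, floor 4 mm thick; both racks are fixed on it end to end. Origin: centre of its underside, on the table; y along its length to the robot's left, x away from the robot. Its yaw is between -0.32 and 0.06 rad.
- loupe: Bystander, to be left alone: folded black pocket loupe, 46 x 32 x 15 mm, in front of the tray. Origin: centre of its underside.
- polish_tin: Bystander, to be left alone: round flat screw tin, 62 mm across, 22 mm high, in front of the tray. Origin: centre of its underside.

How it is judged (in metres and radians):
At the end, for the whole second after the job is handed in: All sticks rest in the wooden rack, released, each moved 152 mm (within 16 mm) to the notch of the same number from the left, across both rails within 0.12 rad, level within 0.04 rad, at seat height within 5 mm, origin 0 to 26 mm to the near side of the rack's middle line (stone to the near side) (x of dop_a in the frame of bench_rack between -0.026 and 0 m and z of dop_a in the frame of bench_rack between 0.0145 and 0.0245 m and y of dop_a in the frame of bench_rack between -0.07 and 0.07 m and angle between the y axis of each of dop_a, dop_b, dop_c, dop_d and the x axis of bench_rack, either way round below 0.12 rad and angle between dop_a's own y axis and vertical between 1.531 and 1.611 rad and distance of dop_a from where it was at the start of the episode between 0.136 and 0.168 m and linear speed of each of dop_a, dop_b, dop_c, dop_d below 0.02 m/s and x of dop_b in the frame of bench_rack between -0.026 and 0 m and z of dop_b in the frame of bench_rack between 0.0145 and 0.0245 m and y of dop_b in the frame of bench_rack between -0.07 and 0.07 m and angle between dop_b's own y axis and vertical between 1.531 and 1.611 rad and distance of dop_b from where it was at the start of the episode between 0.136 and 0.168 m and x of dop_c in the frame of bench_rack between -0.026 and 0 m and z of dop_c in the frame of bench_rack between 0.0145 and 0.0245 m and y of dop_c in the frame of bench_rack between -0.07 and 0.07 m and angle between dop_c's own y axis and vertical between 1.531 and 1.611 rad and distance of dop_c from where it was at the start of the episode between 0.136 and 0.168 m and x of dop_d in the frame of bench_rack between -0.026 and 0 m and z of dop_d in the frame of bench_rack between 0.0145 and 0.0245 m and y of dop_d in the frame of bench_rack between -0.07 and 0.07 m and angle between dop_d's own y axis and vertical between 1.531 and 1.611 rad and distance of dop_d from where it was at the start of the episode between 0.136 and 0.168 m); the robot touches nothing.
It fails at once if the loupe or the tin is moved by more than 20 mm (distance of any of loupe, polish_tin from where it was at the start of the episode above 0.02 m).
It also fails if it takes over 96 s, if anything falls off the work surface, if the arm or the gripper's body presses on something with over 40 N, if the wrist force passes 120 N, or if a joint passes its speed limit or range.

## Working session

There is one attempt and no reset: what is moved stays moved. The work goes in short steps, Python scripts to look and compute and a tool call to move; the robot and the scene stay as the last step left them, time stands still between calls to the robot, and variables do not carry over. Pictures are saved under pics/ and viewed, about 12 in all and at most 16, crops included, and the job is handed in when it is done.

Besides the shell and the picture viewer there is one more tool, called after "Request:" as name(argument=value, ...), one argument or row to a line, values as JSON. arm_command: Moves the arm, as the interface text tells. Shift numbers are shares of 0.08 m and turn numbers shares of 60 degrees, none past 1 either way. Its arguments: {"type":"object","properties":{"translation":{"type":"array"},"rotation":{"type":"array"},"grip":{"type":"array"}},"required":["translation","rotation","grip"]}

```bash
mkdir -p pics; ls
python3 - <<'E'
from rig import bot,eyes,models
import cv2,json
s=bot.read_state();print(s)
for n in("top","side"):
    c=eyes.capture(n);cv2.imwrite(f"pics/{n}0.png",c["image"]);print({k:v for k,v in c.items() if k!="image"})
    for t in("dop_a","bench_rack","cooling_rack","tray","loupe","polish_tin"):
        print(n,t,[([round(x*(560,420)[i%2]) for i,x in enumerate(d["point"])],round(d["conf"],2)) for d in models.spot_point(n,t)])
E
```

```text
pics
{'time_s': 0.0, 'joint_positions': array([-7.90956726e+01,  3.02783621e+01,  8.21554211e+01, -1.43096408e-03,
        6.76899105e+01, -1.02273869e+01]), 'qvel': array([-0.01197709, -0.02288088,  0.08164421, -0.04981133,  0.00221864,
        0.04476688]), 'tau': array([-1.10894827e-03, -4.40048039e+01, -1.76588917e+01,  6.31923764e-02,
        5.83952630e-02, -1.65041406e-04]), 'position': array([ 0.22521007, -0.58228339,  0.24358343]), 'tcp_rot': array([[-9.32750778e-01, -4.31079005e-04,  3.60521567e-01],
       [-3.60521645e-01,  2.11550977e-03, -9.32748449e-01],
       [-3.60598624e-04, -9.99997669e-01, -2.12865670e-03]]), 'force': array([ 0.86223102,  0.6410593 , -0.71576806]), 'moment': array([ 0.02189896, -0.04052429,  0.05081951]), 'opening': 1.0020336097617746}
{'mtx': array([[466.79224662,   0.        , 284.43195412],
       [  0.        , 466.79224662, 209.42455271],
       [  0.        ,   0.        ,   1.        ]]), 'dist_coeffs': array([-0.03097365,  0.        ,  0.        ,  0.        ,  0.        ]), 'rvec': array([ 2.14921947, -2.1672036 ,  0.08107539]), 'tvec': array([-0.27962123,  0.44238807,  0.84780745])}
top dop_a [([296, 149], 0.77), ([257, 150], 0.62), ([273, 164], 0.57)]
top bench_rack []
top cooling_rack []
top tray [([307, 159], 0.81)]
top loupe [([239, 263], 0.85)]
top polish_tin [([300, 270], 0.9)]
{'mtx': array([[516.56506712,   0.        , 274.43428431],
       [  0.        , 516.56506712, 202.99605498],
       [  0.        ,   0.        ,   1.        ]]), 'dist_coeffs': array([-0.18858004,  0.        ,  0.        ,  0.        ,  0.        ]), 'rvec': array([-0.0331586 ,  2.77246231, -1.45733745]), 'tvec': array([0.41971958, 0.21999059, 0.64343578])}
side dop_a [([192, 239], 0.83), ([202, 211], 0.81), ([211, 224], 0.65)]
side bench_rack [([212, 192], 0.79)]
side cooling_rack []
side tray [([210, 218], 0.58)]
side loupe []
side polish_tin [([326, 225], 0.82)]
```

Run:
```python
import cv2
t=cv2.imread("pics/top0.png");s=cv2.imread("pics/side0.png")
cv2.imwrite("pics/t1.png",cv2.resize(t[80:300,190:430],None,fx=2.7,fy=2.7,interpolation=2)) 
cv2.imwrite("pics/s1.png",cv2.resize(s,None,fx=1.4,fy=1.4,interpolation=2))
```

```text
(no output)
```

View pics/t1.png

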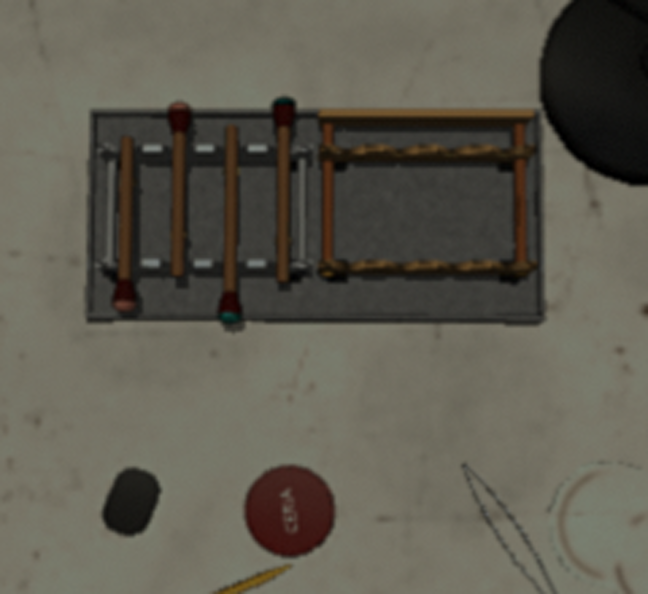

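View pics/s1.png

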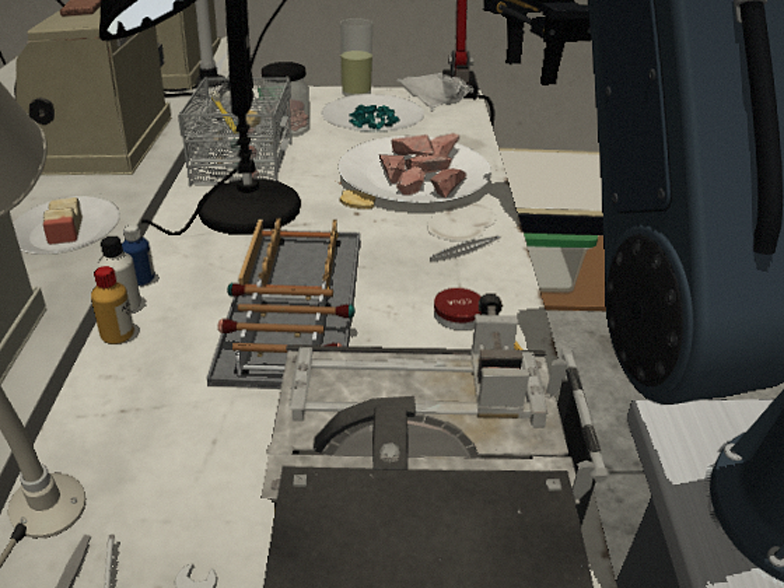

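Crop t1 shows a (pink, near), d (pink, away), c (teal, near), b (teal, away) left to right; the wooden rack is to the right, and a lamp base stands at its right. s1 confirms this. Next I compute the geometry.

```bash
cat > h.py <<'E'
import numpy as np,cv2
from rig import bot,eyes,models
def px2w(c,p,z):
    R=cv2.Rodrigues(c["rvec"])[0];C=-R.T@c["tvec"]
    u=cv2.undistortPoints(np.array(p,float).reshape(-1,1,2),c["mtx"],c["dist_coeffs"]).reshape(-1,2)
    d=np.c_[u,np.ones(len(u))]@R
    return C+d*((z-C[2])/d[:,2])[:,None]
def w2px(c,P):
    return cv2.projectPoints(np.array(P,float).reshape(-1,3),c["rvec"],c["tvec"],c["mtx"],c["dist_coeffs"])[0].reshape(-1,2)
def rackframe(tc,yaw):
    R=np.array([[np.cos(yaw),-np.sin(yaw)],[np.sin(yaw),np.cos(yaw)]]);return R
E
python3 - <<'E'
from h import *
np.set_printoptions(precision=4,suppress=True)
c=eyes.capture("top");cv2.imwrite("pics/t2.png",cv2.resize(c["image"],None,fx=1.4,fy=1.4))
f=lambda p:np.array(p)/2.7+[190,80]-.3
k=px2w(c,f([[92,111],[541,111],[542,321],[88,320]]),.012);print("tray corners",k,k.mean(0))
print(np.linalg.norm(k-np.roll(k,-1,0),axis=1))
tc=k.mean(0)[:2]
e=(k[0]+k[3]-k[1]-k[2]);yaw=np.arctan2(e[1],e[0])-np.pi/2;e=(k[0]+k[1]-k[2]-k[3]);y2=np.arctan2(e[1],e[0]);print("yaw",yaw,y2)
R=rackframe(tc,yaw)
for n,a,b in [("a",[124,310],[126,137]),("d",[179,102],[179,277]),("c",[231,322],[231,125]),("b",[284,97],[283,282])]:
    w=px2w(c,f([a,b]),.0325)[:,:2];print(n,w.ravel(),"len",np.linalg.norm(w[0]-w[1]),"ang",np.arctan2(*(w[1]-w[0])[::-1]),"tray frame",((w-tc)@R).ravel(), "mid",((w.mean(0)-tc)@R))
w=px2w(c,f([[327,152],[520,153],[327,268],[520,269]]),.038)[:,:2];print("bench",((w-tc)@R),((w.mean(0)-tc)@R))
print("lampbase",px2w(c,f([[645,180],[540,90]]),.01),px2w(c,f([[648,60]]),.03))
print("tin,loupe",px2w(c,f([[290,510],[132,500]]),.02))
print("cam",-cv2.Rodrigues(c["rvec"])[0].T@c["tvec"])
E
```

```text
tray corners [[ 0.6125 -0.1681  0.012 ]
 [ 0.608  -0.4852  0.012 ]
 [ 0.4591 -0.4812  0.012 ]
 [ 0.463  -0.1663  0.012 ]] [ 0.5357 -0.3252  0.012 ]
[0.3171 0.149  0.315  0.1494]
yaw -0.013168581622481357 -0.01916130578101009
a [ 0.467  -0.1941  0.5875 -0.195 ] len 0.12049331554860186 ang -0.007460215501735024 tray frame [-0.0703  0.1301  0.0501  0.1308] mid [-0.0101  0.1305]
d [ 0.6118 -0.2317  0.4893 -0.2317] len 0.12247347790449112 ang 3.1410914886181005 tray frame [ 0.0749  0.0945 -0.0476  0.0929] mid [0.0137 0.0937]
c [ 0.4581 -0.267   0.5949 -0.2677] len 0.13687846877405316 ang -0.004983635897195531 tray frame [-0.0784  0.0572  0.0585  0.0583] mid [-0.0099  0.0578]
b [ 0.6143 -0.3044  0.4851 -0.3025] len 0.12917558375644148 ang 3.126855336940459 tray frame [ 0.0783  0.0218 -0.0509  0.022 ] mid [0.0137 0.0219]
bench [[ 0.038  -0.0077]
 [ 0.0374 -0.1389]
 [-0.0421 -0.0077]
 [-0.0425 -0.1376]] [-0.0023 -0.0729]
lampbase [[ 0.5582 -0.5567  0.01  ]
 [ 0.6239 -0.4854  0.01  ]] [[ 0.6382 -0.5565  0.03  ]]
tin,loupe [[ 0.3309 -0.3058  0.02  ]
 [ 0.3383 -0.1984  0.02  ]]
cam [ 0.3535 -0.3045  0.8803]
```

View pics/t2.png

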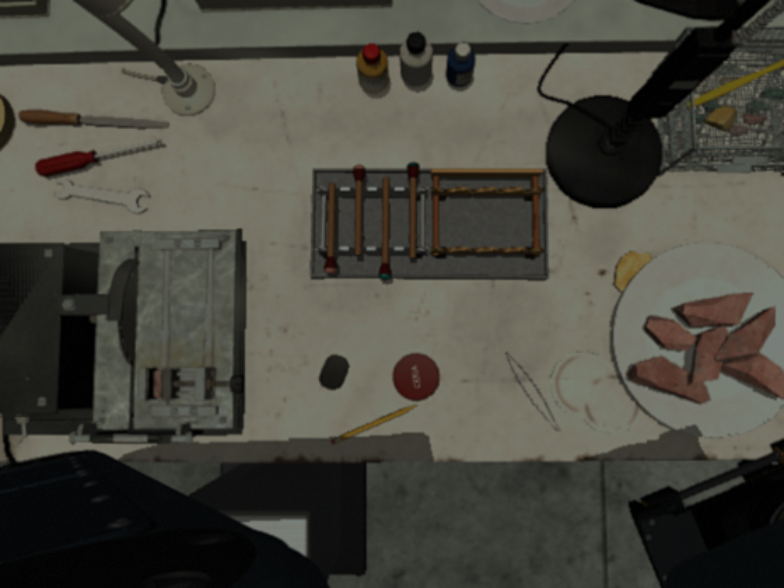

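Run:
```python
from h import *
np.set_printoptions(precision=4,suppress=True)
t=eyes.capture("top");s=eyes.capture("side")
def P(c):
    R=cv2.Rodrigues(c["rvec"])[0];return np.c_[R,c["tvec"]]
def tri(a,b):
    u=[cv2.undistortPoints(np.array([[p]],float)/1.4,c["mtx"],c["dist_coeffs"]).reshape(2,1) for c,p in((t,a),(s,b))]
    X=cv2.triangulatePoints(P(t),P(s),*u);X=(X[:3]/X[3]).T;return X[0],w2px(t,X)*1.4,w2px(s,X)*1.4
print(tri([241,232],[289,348]));print(tri([612,145],[248,178]));print(tri([725,35],[240,40]))
for y in(.0,.02,.04,.06,.08,.1,.12):print(y,px2w(t,np.array([[241,232],[241,430]])/1.4,y),w2px(s,px2w(t,np.array([[241,232]])/1.4,y))*1.4)
st=w2px(s,[[.516,-.195,.0325]])*1.4;print(st)
```

```text
(array([ 0.5083, -0.0975,  0.1143]), array([[240.9726, 230.0849]]), array([[291.4439, 348.4669]]))
(array([ 0.6303, -0.5622,  0.0554]), array([[611.7805, 142.0991]]), array([[250.3831, 178.5697]]))
(array([ 0.6561, -0.6185,  0.2564]), array([[726.8722,  50.5397]]), array([[229.8299,  36.7176]]))
0.0 [[ 0.5288 -0.0667  0.    ]
 [ 0.2599 -0.071   0.    ]] [[274.3092 457.2815]]
0.02 [[ 0.5248 -0.0721  0.02  ]
 [ 0.262  -0.0763  0.02  ]] [[277.4884 439.4102]]
0.04 [[ 0.5208 -0.0775  0.04  ]
 [ 0.2641 -0.0816  0.04  ]] [[280.7773 421.0468]]
0.06 [[ 0.5168 -0.0829  0.06  ]
 [ 0.2663 -0.087   0.06  ]] [[284.1778 402.1878]]
0.08 [[ 0.5128 -0.0883  0.08  ]
 [ 0.2684 -0.0923  0.08  ]] [[287.6916 382.8308]]
0.1 [[ 0.5089 -0.0937  0.1   ]
 [ 0.2705 -0.0976  0.1   ]] [[291.3202 362.9745]]
0.12 [[ 0.5049 -0.0991  0.12  ]
 [ 0.2726 -0.1029  0.12  ]] [[295.0651 342.619 ]]
[[299.2824 349.0238]]
```

The full top view shows the machine on the left (top about z=0.114, edge at y about -0.097) and the lamp pole at (0.63,-0.56). I need the height of the racks' end bars, so I look at the side view close up.

Run:
```python
import cv2
s=cv2.imread("pics/side0.png");t=cv2.imread("pics/top0.png")
a=cv2.resize(s[150:280,145:265],None,fx=4.6,fy=4.6,interpolation=2)
cv2.imwrite("pics/s2.png",cv2.convertScaleAbs(a,alpha=1.5,beta=20))
```

```text
(no output)
```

View pics/s2.png

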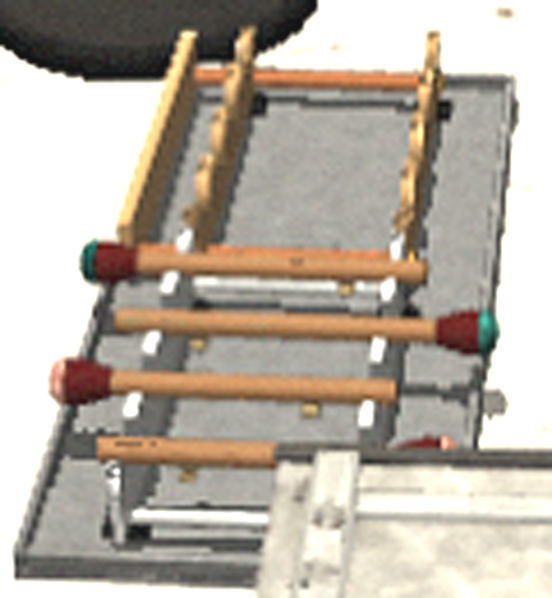

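Run:
```python
from h import *
t=eyes.capture("top");s=eyes.capture("side")
for n,col in(("alu left",230.7),("alu right",301.8),("wood left",311.1),("wood right",382.4)):
  for z in(.008,.014,.02,.026,.032):
    w=px2w(t,[[col,80+170/2.7],[col,80+250/2.7]],z);p=(w2px(s,w)-[145,150])*4.6
    print(n,z,w[:,1].round(4),p.round(0).tolist())
```

```text
alu left 0.008 [-0.1811 -0.1814] [[156.0, 535.0], [326.0, 540.0]]
alu left 0.014 [-0.1819 -0.1822] [[159.0, 520.0], [329.0, 524.0]]
alu left 0.02 [-0.1828 -0.1831] [[162.0, 505.0], [332.0, 509.0]]
alu left 0.026 [-0.1836 -0.1839] [[166.0, 490.0], [334.0, 494.0]]
alu left 0.032 [-0.1845 -0.1848] [[169.0, 474.0], [337.0, 478.0]]
alu right 0.008 [-0.317  -0.3164] [[219.0, 298.0], [368.0, 302.0]]
alu right 0.014 [-0.317  -0.3163] [[222.0, 285.0], [370.0, 290.0]]
alu right 0.02 [-0.3169 -0.3162] [[224.0, 273.0], [373.0, 277.0]]
alu right 0.026 [-0.3168 -0.3162] [[227.0, 260.0], [375.0, 264.0]]
alu right 0.032 [-0.3167 -0.3161] [[230.0, 247.0], [377.0, 251.0]]
wood left 0.008 [-0.3347 -0.334 ] [[226.0, 271.0], [373.0, 276.0]]
wood left 0.014 [-0.3345 -0.3338] [[229.0, 259.0], [375.0, 263.0]]
wood left 0.02 [-0.3343 -0.3336] [[231.0, 246.0], [377.0, 251.0]]
wood left 0.026 [-0.3341 -0.3334] [[234.0, 234.0], [380.0, 238.0]]
wood left 0.032 [-0.3339 -0.3332] [[237.0, 221.0], [382.0, 226.0]]
wood right 0.008 [-0.4701 -0.4684] [[274.0, 91.0], [405.0, 96.0]]
wood right 0.014 [-0.4689 -0.4673] [[277.0, 81.0], [407.0, 86.0]]
wood right 0.02 [-0.4678 -0.4662] [[279.0, 70.0], [409.0, 75.0]]
wood right 0.026 [-0.4667 -0.465 ] [[281.0, 60.0], [411.0, 64.0]]
wood right 0.032 [-0.4655 -0.4639] [[283.0, 49.0], [413.0, 53.0]]
```

Request:
arm_command(
  translation=[
    [-1, 0, -1],
    [-1, 0, -1],
    [-1, 0, -1],
    [-1, 0, -1],
  ],
  rotation=[
    [0, 0.36, 0],
    [0, 0.36, 0],
    [0, 0.36, 0],
    [0, 0.36, 0],
  ],
  grip=[0.48, 0.48, 0.48, 0.48],
)

```text
time_s: 1.35
position: [0.272, -0.4771, 0.2448]
tcp_rot: [[-1.0, -0.0, -0.005], [0.005, 0.001, -1.0], [0.0, -1.0, -0.001]]
force: [-0.8, 0.1, 0.2]
opening: 0.719
```

Request:
arm_command(
  translation=[
    [-1, 0, -0.6],
    [-1, 0, -0.6],
    [-1, 0, -0.6],
  ],
  rotation=[
    [0, 0, 0],
    [0, 0, 0],
    [0, 0, 0],
  ],
  grip=[0.48, 0.48, 0.48],
)

```text
time_s: 1.65
position: [0.3549, -0.4312, 0.2448]
tcp_rot: [[-1.0, 0.002, -0.002], [0.002, -0.001, -1.0], [-0.002, -1.0, 0.001]]
force: [-0.5, -0.4, -0.2]
opening: 0.448
```

Request:
arm_command(
  translation=[
    [-1, 0, -0.6],
    [-1, 0, -0.6],
    [-1, 0, -0.6],
  ],
  rotation=[
    [0, 0, 0],
    [0, 0, 0],
    [0, 0, 0],
  ],
  grip=[0.48, 0.48, 0.48],
)

```text
time_s: 1.95
position: [0.4354, -0.3842, 0.2447]
tcp_rot: [[-1.0, 0.003, -0.003], [0.003, -0.001, -1.0], [-0.003, -1.0, 0.001]]
force: [-0.4, 0.4, -0.2]
opening: 0.273
```

Request:
arm_command(
  translation=[
    [-1, 0.5, -0.6],
    [-1, 0.5, -0.6],
    [-1, 0.5, -0.6],
    [-1, 0.5, -0.6],
  ],
  rotation=[
    [0, 0, 0],
    [0, 0, 0],
    [0, 0, 0],
    [0, 0, 0],
  ],
  grip=[0.48, 0.48, 0.48, 0.48],
)

```text
time_s: 2.35
position: [0.5122, -0.3383, 0.2036]
tcp_rot: [[-1.0, -0.001, -0.006], [0.006, -0.0, -1.0], [0.001, -1.0, 0.0]]
force: [1.0, 0.1, 0.6]
opening: 0.262
```

```bash
cat >> h.py <<'E'
TC=np.array([.5357,-.3252]);YAW=-.010
def st(tgt=None,yaw=None,tilt=None):
    s=bot.read_state();R=s["tcp_rot"];p=s["position"];Rt=rackframe(TC,YAW)
    q=np.r_[(p[:2]-TC)@Rt,p[2]];z=R[:,2]
    print("t",round(s["time_s"],2),"tray",q.round(4),"zyaw",np.degrees(np.arctan2(z[1],z[0])-YAW).round(2),"down",R[:,1].round(3),"gap mm",round(s["opening"]*87,1),"F",s["force"].round(1),"J",s["joint_positions"].round(0))
    if tgt is not None:
        d=np.r_[Rt@(np.array(tgt[:2])-q[:2]),tgt[2]-q[2]];print("shares to go",(R.T@d/.08).round(3))
E
python3 -c "
from h import *
st([.021,.0219,.13])"
```

```text
t 2.35 tray [-0.0234 -0.0134  0.2036] zyaw -89.77 down [-0.001 -0.    -1.   ] gap mm 22.8 F [1.  0.1 0.6] J [-44.  32.  86.  -0.  62.  47.]
shares to go [-0.558  0.92  -0.439]
```

Request:
arm_command(
  translation=[
    [-0.558, 0.9, -0.439],
    [-0.558, 0.9, -0.439],
    [-0.558, 0.9, -0.439],
    [-0.558, 0.9, -0.439],
  ],
  rotation=[
    [0, 0, 0],
    [0, 0, 0],
    [0, 0, 0],
    [0, 0, 0],
  ],
  grip=[0.48, 0.48, 0.48, 0.48],
)

```text
time_s: 2.75
position: [0.5563, -0.3044, 0.1325]
tcp_rot: [[-1.0, -0.001, -0.008], [0.008, -0.001, -1.0], [0.001, -1.0, 0.001]]
force: [-0.3, 0.1, -0.1]
opening: 0.262
```

Request:
arm_command(
  translation=[
    [0, 0.6, 0],
    [0, 0.6, 0],
    [0, 0.6, 0],
  ],
  rotation=[
    [0, 0, 0],
    [0, 0, 0],
    [0, 0, 0],
  ],
  grip=[0.48, 0.48, 0.48],
)

```text
time_s: 3.05
position: [0.5563, -0.3041, 0.0855]
tcp_rot: [[-1.0, -0.001, -0.01], [0.01, -0.0, -1.0], [0.001, -1.0, 0.0]]
force: [0.3, -0.1, 0.8]
opening: 0.259
```

Run:
```python
from h import *
st([.021,.0219,.0465])
t=eyes.capture("top");s=eyes.capture("side")
a=cv2.resize(t["image"][90:210,210:410],None,fx=3,fy=3,interpolation=2)
b=cv2.resize(s["image"][130:290,140:300],None,fx=2.25,fy=2.25,interpolation=2)
cv2.imwrite("pics/v1.png",np.hstack([a[:,:440],b]) if 0 else cv2.convertScaleAbs(np.hstack([a[:360,100:520],b]),alpha=1.6,beta=10))
```

```text
t 3.05 tray [0.0203 0.0213 0.0855] zyaw -89.99 down [-0.001 -0.    -1.   ] gap mm 22.5 F [ 0.3 -0.1  0.8] J [-39.  42.  87.  -0.  50.  52.]
shares to go [-0.009  0.488 -0.008]
```

View pics/v1.png

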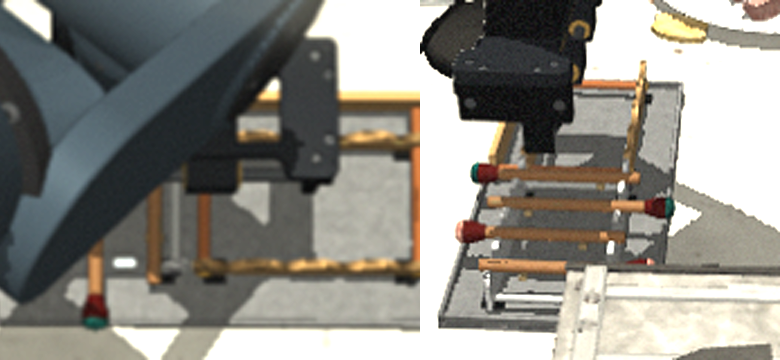

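The arm hides the grasp in the top view, and the side view shows the fingers just above b. I descend on the calibrated numbers.

Request:
arm_command(
  translation=[
    [0, 0.2, -0.01],
    [0, 0.35, -0.01],
    [0, 0.48, -0.01],
    [0, 0.48, -0.01],
  ],
  rotation=[
    [0, 0, 0],
    [0, 0, 0],
    [0, 0, 0],
    [0, 0, 0],
  ],
  grip=[0.48, 0.48, 0.48, 0.48],
)

```text
time_s: 3.55
position: [0.5566, -0.3015, 0.0455]
tcp_rot: [[-1.0, -0.001, -0.008], [0.008, 0.001, -1.0], [0.001, -1.0, -0.001]]
force: [0.2, -0.3, -0.3]
opening: 0.256
```

Request:
arm_command(
  translation=[
    [0, 0, 0],
    [0, 0, 0],
    [0, 0, 0],
    [0, 0, 0],
    [0, 0, 0],
  ],
  rotation=[
    [0, 0, 0],
    [0, 0, 0],
    [0, 0, 0],
    [0, 0, 0],
    [0, 0, 0],
  ],
  grip=[1, 1, 1, 1, 1],
)

```text
time_s: 4.05
position: [0.558, -0.3032, 0.047]
tcp_rot: [[-1.0, 0.002, -0.008], [0.008, -0.003, -1.0], [-0.002, -1.0, 0.002]]
force: [-0.2, -3.4, 1.8]
opening: 0.09
```

Run:
```python
from h import *
st([.021,.0219,.0465])
```

```text
t 4.05 tray [0.0221 0.0222 0.047 ] zyaw -89.89 down [ 0.002 -0.003 -1.   ] gap mm 7.8 F [-0.2 -3.4  1.8] J [-39.  46.  88.  -0.  46.  52.]
shares to go [0.013 0.006 0.004]
```

Request:
arm_command(
  translation=[
    [0, -0.2, 0],
    [0, -0.6, 0],
    [0, -1, 0],
    [0, -1, 0],
  ],
  rotation=[
    [0, 0, 0],
    [0, 0, 0],
    [0, 0, 0],
    [0, 0, 0],
  ],
  grip=[1, 1, 1, 1],
)

```text
time_s: 4.45
position: [0.5597, -0.3028, 0.1315]
tcp_rot: [[-1.0, 0.007, -0.008], [0.008, -0.004, -1.0], [-0.007, -1.0, 0.004]]
force: [0.7, -0.7, -0.1]
opening: 0.093
```

Run:
```python
from h import *
st()
s=eyes.capture("side")
cv2.imwrite("pics/v2.png",cv2.convertScaleAbs(cv2.resize(s["image"][100:290,130:330],None,fx=3,fy=3,interpolation=2),alpha=1.6,beta=10))
```

```text
t 4.45 tray [0.0237 0.0227 0.1315] zyaw -89.89 down [ 0.007 -0.004 -1.   ] gap mm 8.1 F [ 0.7 -0.7 -0.1] J [-38.  39.  86.   0.  55.  52.]
```

View pics/v2.png

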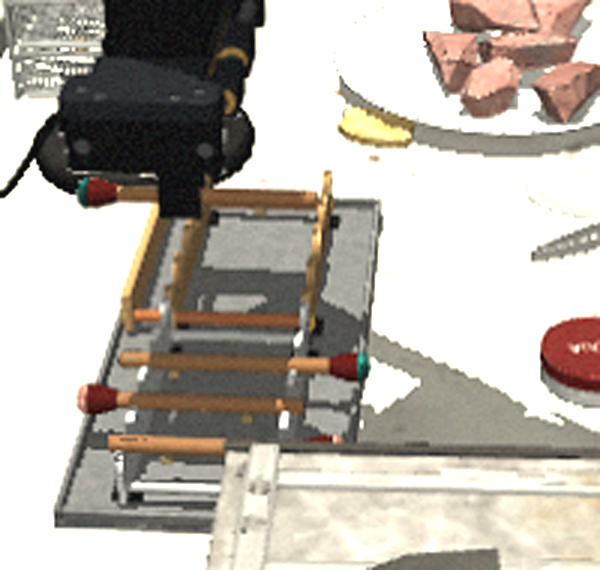

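b is held level. Now I turn it 180° CCW.

Request:
arm_command(
  translation=[
    [0, 0, 0],
    [0, 0, 0],
    [0, 0, 0],
    [0, 0, 0],
    [0, 0, 0],
  ],
  rotation=[
    [0, -0.12, 0],
    [0, -0.25, 0],
    [0, -0.39, 0],
    [0, -0.53, 0],
    [0, -0.6, 0],
  ],
  grip=[1, 1, 1, 1, 1],
)

```text
time_s: 5.0
position: [0.556, -0.3004, 0.1248]
tcp_rot: [[-0.811, -0.003, 0.585], [-0.585, 0.003, -0.811], [0.001, -1.0, -0.004]]
force: [-0.4, -0.7, -0.4]
opening: 0.091
```

Request:
arm_command(
  translation=[
    [0, 0, 0],
    [0, 0, 0],
    [0, 0, 0],
    [0, 0, 0],
    [0, 0, 0],
  ],
  rotation=[
    [0, -0.12, 0],
    [0, -0.24, 0],
    [0, -0.36, 0],
    [0, -0.48, 0],
    [0, -0.6, 0],
  ],
  grip=[1, 1, 1, 1, 1],
)

```text
time_s: 5.5
position: [0.5561, -0.3004, 0.1248]
tcp_rot: [[-0.312, -0.003, 0.95], [-0.95, 0.003, -0.312], [-0.002, -1.0, -0.004]]
force: [-0.0, -0.8, -1.0]
opening: 0.093
```

Request:
arm_command(
  translation=[
    [0, 0, 0],
    [0, 0, 0],
    [0, 0, 0],
    [0, 0, 0],
    [0, 0, 0],
  ],
  rotation=[
    [0, -0.12, 0],
    [0, -0.24, 0],
    [0, -0.36, 0],
    [0, -0.48, 0],
    [0, -0.6, 0],
  ],
  grip=[1, 1, 1, 1, 1],
)

```text
time_s: 6.0
position: [0.5561, -0.3004, 0.1248]
tcp_rot: [[0.306, -0.003, 0.952], [-0.952, 0.003, 0.306], [-0.004, -1.0, -0.002]]
force: [0.3, -0.2, -0.7]
opening: 0.095
```

Request:
arm_command(
  translation=[
    [0, 0, 0],
    [0, 0, 0],
    [0, 0, 0],
    [0, 0, 0],
    [0, 0, 0],
  ],
  rotation=[
    [0, -0.12, 0],
    [0, -0.24, 0],
    [0, -0.36, 0],
    [0, -0.48, 0],
    [0, -0.6, 0],
  ],
  grip=[1, 1, 1, 1, 1],
)

```text
time_s: 6.5
position: [0.5561, -0.3004, 0.1248]
tcp_rot: [[0.807, -0.003, 0.59], [-0.59, 0.003, 0.807], [-0.004, -1.0, 0.001]]
force: [-0.1, -0.7, 0.9]
opening: 0.096
```

Request:
arm_command(
  translation=[
    [0, 0, 0],
    [0, 0, 0],
    [0, 0, 0],
    [0, 0, 0],
    [0, 0, 0],
  ],
  rotation=[
    [0, -0.12, 0],
    [0, -0.24, 0],
    [0, -0.36, 0],
    [0, -0.48, 0],
    [0, -0.6, 0],
  ],
  grip=[1, 1, 1, 1, 1],
)

```text
time_s: 7.0
position: [0.5561, -0.3004, 0.1248]
tcp_rot: [[1.0, -0.003, 0.003], [-0.003, 0.003, 1.0], [-0.003, -1.0, 0.003]]
force: [-0.2, 0.6, 0.3]
opening: 0.089
```

Run:
```python
from h import *
st([-.020,.0219-.152,.127])
```

```text
t 7.0 tray [0.0201 0.025  0.1248] zyaw 90.4 down [-0.003  0.003 -1.   ] gap mm 7.7 F [-0.2  0.6  0.3] J [ -39.   39.   86.    0.   55. -128.]
shares to go [-0.515 -0.033 -1.935]
```

Request:
arm_command(
  translation=[
    [-0.25, -0.05, -0.5],
    [-0.25, -0.05, -1],
    [-0.25, -0.05, -1],
    [-0.25, -0.05, -1],
  ],
  rotation=[
    [0, 0, 0],
    [0, 0, 0],
    [0, 0, 0],
    [0, 0, 0],
  ],
  grip=[1, 1, 1, 1],
)

```text
time_s: 7.4
position: [0.5355, -0.3813, 0.1288]
tcp_rot: [[1.0, -0.002, 0.01], [-0.01, 0.003, 1.0], [-0.002, -1.0, 0.003]]
force: [-0.4, -0.1, -0.4]
opening: 0.095
```

Request:
arm_command(
  translation=[
    [-0.25, 0, -0.5],
    [-0.25, 0, -0.935],
    [-0.25, 0, -0.935],
    [-0.25, 0, -0.935],
    [-0.25, 0, -0.935],
  ],
  rotation=[
    [0, 0, 0],
    [0, 0, 0],
    [0, 0, 0],
    [0, 0, 0],
    [0, 0, 0],
  ],
  grip=[1, 1, 1, 1, 1],
)

```text
time_s: 7.9
position: [0.5158, -0.4537, 0.1293]
tcp_rot: [[1.0, -0.002, 0.007], [-0.007, 0.003, 1.0], [-0.002, -1.0, 0.003]]
force: [1.2, 0.5, -1.2]
opening: 0.095
```

Run:
```python
from h import *
st([-.019,.0219-.152,.0475])
s=eyes.capture("side");t=eyes.capture("top")
a=cv2.resize(t["image"][90:230,200:420],None,fx=2.8,fy=2.8,interpolation=2)[:,:400]
cv2.imwrite("pics/v3.png",cv2.convertScaleAbs(np.hstack([cv2.resize(t["image"][90:230,240:440],(400,280)),cv2.resize(s["image"][110:250,130:330],(400,280))]),alpha=1.6,beta=10))
```

```text
t 7.9 tray [-0.0186 -0.1286  0.1293] zyaw 90.18 down [-0.002  0.003 -1.   ] gap mm 8.3 F [ 1.2  0.5 -1.2] J [ -51.   42.   78.    0.   60. -140.]
shares to go [-0.004  1.023 -0.022]
```

View pics/v3.png

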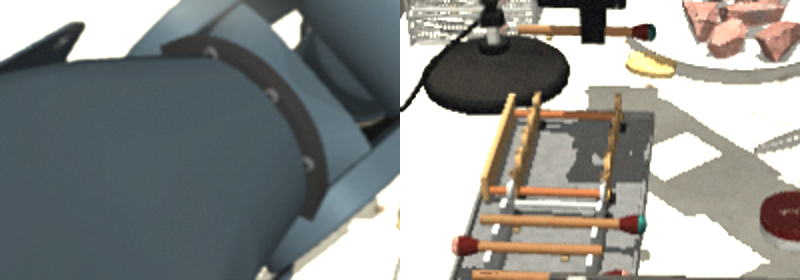

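The top view is blocked. In the side view b is held level, with its stone to the near side, over the fourth notch. Lowering it.

Request:
arm_command(
  translation=[
    [0, 0.4, -0.02],
    [0, 0.7, -0.02],
    [0, 0.85, -0.02],
    [0, 0.95, -0.02],
    [0, 1, -0.02],
  ],
  rotation=[
    [0, 0, 0],
    [0, 0, 0],
    [0, 0, 0],
    [0, 0, 0],
    [0, 0, 0],
  ],
  grip=[1, 1, 1, 1, 1],
)

```text
time_s: 8.5
position: [0.5162, -0.4575, 0.0498]
tcp_rot: [[1.0, -0.0, 0.008], [-0.008, 0.0, 1.0], [-0.0, -1.0, 0.0]]
force: [-0.0, -0.5, -0.2]
opening: 0.087
```

Request:
arm_command(
  translation=[
    [0, 0.01, 0],
    [0, 0.01, 0],
  ],
  rotation=[
    [0, 0, 0],
    [0, 0, 0],
  ],
  grip=[1, 1],
)

```text
time_s: 8.7
position: [0.5163, -0.4582, 0.0502]
tcp_rot: [[1.0, 0.001, 0.008], [-0.008, -0.001, 1.0], [0.001, -1.0, -0.001]]
force: [-0.6, 0.2, -0.6]
opening: 0.091
```

Run:
```python
from h import *
st([-.019,.0219-.152,.047])
s=eyes.capture("side")
cv2.imwrite("pics/v4.png",cv2.convertScaleAbs(cv2.resize(s["image"][110:250,130:290],None,fx=4,fy=4,interpolation=2),alpha=1.6,beta=10))
```

```text
t 8.7 tray [-0.018  -0.1332  0.0502] zyaw 90.11 down [ 0.001 -0.001 -1.   ] gap mm 7.9 F [-0.6  0.2 -0.6] J [ -51.   49.   79.    0.   52. -140.]
shares to go [-0.012  0.04   0.038]
```

View pics/v4.png

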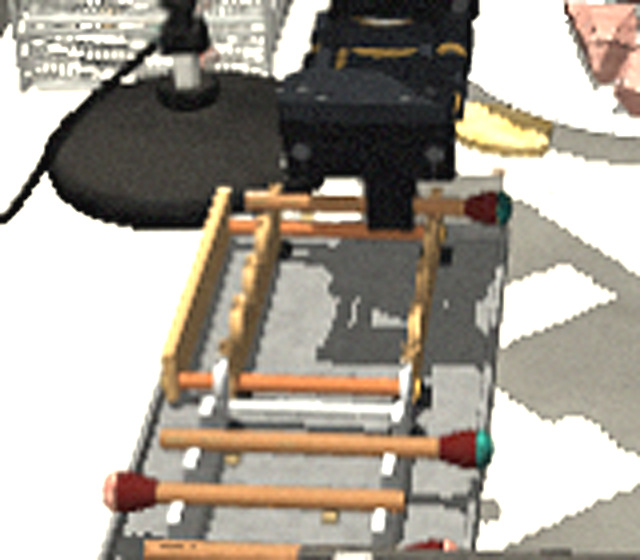

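Request:
arm_command(
  translation=[
    [0, 0, 0.035],
    [0, 0.03, 0.035],
    [0, 0.03, 0.035],
  ],
  rotation=[
    [0, 0, 0],
    [0, 0, 0],
    [0, 0, 0],
  ],
  grip=[1, 1, 1],
)

```text
time_s: 9.05
position: [0.516, -0.4551, 0.047]
tcp_rot: [[1.0, 0.0, 0.008], [-0.008, -0.0, 1.0], [0.0, -1.0, -0.0]]
force: [-0.2, 0.6, 0.2]
opening: 0.094
```

Run:
```python
from h import *
st([-.019,.0219-.152,.047])
```

```text
t 9.05 tray [-0.0184 -0.1301  0.047 ] zyaw 90.1 down [ 0. -0. -1.] gap mm 8.2 F [-0.2  0.6  0.2] J [ -51.   49.   80.    0.   52. -140.]
shares to go [-0.008  0.001  0.   ]
```

Release, with a gentle opening to 22 mm, then lift.

Request:
arm_command(
  translation=[
    [0, 0.01, 0],
    [0, 0.01, 0],
    [0, 0.01, 0],
    [0, 0.01, 0],
  ],
  rotation=[
    [0, 0, 0],
    [0, 0, 0],
    [0, 0, 0],
    [0, 0, 0],
  ],
  grip=[0.7, 0.5, 0.5, 0.5],
)

```text
time_s: 9.45
position: [0.5159, -0.4552, 0.0461]
tcp_rot: [[1.0, -0.0, 0.008], [-0.008, -0.0, 1.0], [-0.0, -1.0, -0.0]]
force: [0.3, -0.2, -0.2]
opening: 0.237
```

Request:
arm_command(
  translation=[
    [0, -0.2, 0],
    [0, -0.6, 0],
    [0, -1, 0],
    [0, -1, 0],
  ],
  rotation=[
    [0, 0, 0],
    [0, 0, 0],
    [0, 0, 0],
    [0, 0, 0],
  ],
  grip=[0.5, 0.5, 0.5, 0.5],
)

```text
time_s: 9.85
position: [0.5186, -0.4582, 0.1329]
tcp_rot: [[1.0, 0.008, 0.008], [-0.008, -0.009, 1.0], [0.008, -1.0, -0.009]]
force: [0.3, -1.1, 0.6]
opening: 0.248
```

Run:
```python
from h import *
st([-.016,.0578,.11])
s=eyes.capture("side")
cv2.imwrite("pics/v5.png",cv2.convertScaleAbs(cv2.resize(s["image"][110:250,130:290],None,fx=4,fy=4,interpolation=2),alpha=1.6,beta=10))
```

```text
t 9.85 tray [-0.0158 -0.1332  0.1329] zyaw 90.11 down [ 0.008 -0.009 -1.   ] gap mm 21.6 F [ 0.3 -1.1  0.6] J [ -51.   42.   77.   -0.   60. -140.]
shares to go [0.    0.264 2.39 ]
```

View pics/v5.png

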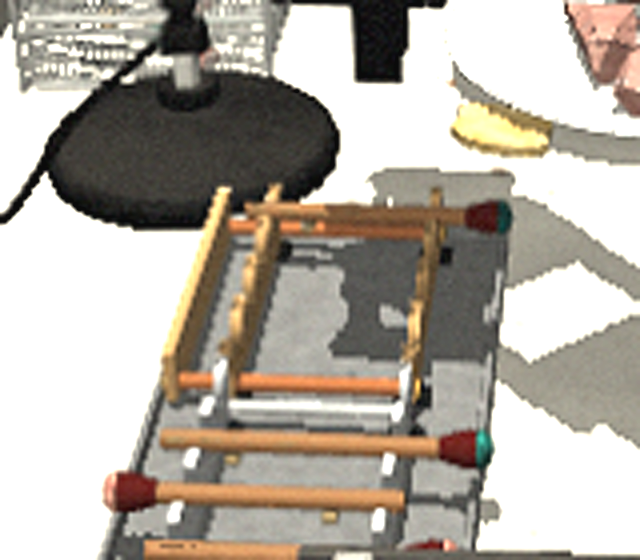

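b is seated (stone at 490,215; tail at 248,208, clear of the fence). Next is c, with no flip.

Request:
arm_command(
  translation=[
    [0, 0, 0.6],
    [0, 0, 0.8],
    [0, 0, 0.8],
  ],
  rotation=[
    [0, 0, 0],
    [0, 0, 0],
    [0, 0, 0],
  ],
  grip=[0.48, 0.48, 0.48],
)

```text
time_s: 10.2
position: [0.5157, -0.3875, 0.1253]
tcp_rot: [[1.0, -0.003, 0.005], [-0.005, 0.004, 1.0], [-0.003, -1.0, 0.004]]
force: [-0.7, -0.5, 0.1]
opening: 0.26
```

Request:
arm_command(
  translation=[
    [0, 0.2, 0.6],
    [0, 0.2, 0.8],
    [0, 0.2, 0.8],
  ],
  rotation=[
    [0, 0, 0],
    [0, 0, 0],
    [0, 0, 0],
  ],
  grip=[0.48, 0.48, 0.48],
)

```text
time_s: 10.5
position: [0.5164, -0.3249, 0.1092]
tcp_rot: [[1.0, -0.003, 0.005], [-0.005, 0.002, 1.0], [-0.003, -1.0, 0.002]]
force: [0.0, -0.3, 0.1]
opening: 0.26
```

Request:
arm_command(
  translation=[
    [0, 0.2, 0.6],
    [0, 0.2, 0.75],
    [0, 0.2, 0.75],
    [0, 0.2, 0.75],
    [0, 0.2, 0.75],
  ],
  rotation=[
    [0, 0, 0],
    [0, 0, 0],
    [0, 0, 0],
    [0, 0, 0],
    [0, 0, 0],
  ],
  grip=[0.48, 0.48, 0.48, 0.48, 0.48],
)

```text
time_s: 11.0
position: [0.5186, -0.2698, 0.0949]
tcp_rot: [[1.0, 0.003, 0.009], [-0.009, -0.003, 1.0], [0.003, -1.0, -0.003]]
force: [0.8, 0.3, -0.2]
opening: 0.26
```

Run:
```python
from h import *
st([-.018,.0578,.0465])
```

```text
t 11.0 tray [-0.0176  0.0553  0.0949] zyaw 90.04 down [ 0.003 -0.003 -1.   ] gap mm 22.6 F [ 0.8  0.3 -0.2] J [ -38.   39.   95.   -0.   46. -128.]
shares to go [-0.006  0.604  0.033]
```

Request:
arm_command(
  translation=[
    [0, 0.25, 0.02],
    [0, 0.45, 0.02],
    [0, 0.59, 0.02],
    [0, 0.59, 0.02],
    [0, 0.59, 0.02],
  ],
  rotation=[
    [0, 0, 0],
    [0, 0, 0],
    [0, 0, 0],
    [0, 0, 0],
    [0, 0, 0],
  ],
  grip=[0.48, 0.48, 0.48, 0.48, 0.48],
)

```text
time_s: 11.5
position: [0.5177, -0.2664, 0.0471]
tcp_rot: [[1.0, 0.0, 0.009], [-0.009, -0.0, 1.0], [0.0, -1.0, -0.0]]
force: [0.4, 0.6, 0.8]
opening: 0.258
```

Run:
```python
from h import *
st([-.018,.0578,.0465])
```

```text
t 11.5 tray [-0.0185  0.0586  0.0471] zyaw 90.06 down [ 0. -0. -1.] gap mm 22.4 F [0.4 0.6 0.8] J [ -38.   43.   96.   -0.   41. -128.]
shares to go [ 0.007  0.007 -0.01 ]
```

Request:
arm_command(
  translation=[
    [0, 0, -0.01],
    [0, 0, -0.01],
    [0, 0, -0.01],
    [0, 0, -0.01],
    [0, 0, -0.01],
  ],
  rotation=[
    [0, 0, 0],
    [0, 0, 0],
    [0, 0, 0],
    [0, 0, 0],
    [0, 0, 0],
  ],
  grip=[1, 1, 1, 1, 1],
)

```text
time_s: 12.0
position: [0.518, -0.2669, 0.0476]
tcp_rot: [[1.0, 0.001, 0.008], [-0.008, -0.001, 1.0], [0.001, -1.0, -0.001]]
force: [-1.0, -1.2, 2.9]
opening: 0.094
```

Request:
arm_command(
  translation=[
    [0, -0.2, 0],
    [0, -0.6, 0],
    [0, -0.9, 0],
    [0, -0.9, 0],
  ],
  rotation=[
    [0, 0, 0],
    [0, 0, 0],
    [0, 0, 0],
    [0, 0, 0],
  ],
  grip=[1, 1, 1, 1],
)

```text
time_s: 12.4
position: [0.5193, -0.2674, 0.122]
tcp_rot: [[1.0, 0.005, 0.008], [-0.008, -0.004, 1.0], [0.005, -1.0, -0.004]]
force: [0.6, 0.1, -0.1]
opening: 0.091
```

Request:
arm_command(
  translation=[
    [-0.02, 0, -0.4],
    [-0.02, 0, -0.8],
    [-0.02, 0, -0.95],
    [-0.02, 0, -0.95],
  ],
  rotation=[
    [0, 0, 0],
    [0, 0, 0],
    [0, 0, 0],
    [0, 0, 0],
  ],
  grip=[1, 1, 1, 1],
)

```text
time_s: 12.8
position: [0.5149, -0.3435, 0.118]
tcp_rot: [[1.0, -0.0, 0.011], [-0.011, 0.001, 1.0], [-0.0, -1.0, 0.001]]
force: [-0.6, 0.4, 1.0]
opening: 0.094
```

Request:
arm_command(
  translation=[
    [0, 0, -0.4],
    [0, 0, -0.8],
    [0, 0, -0.95],
    [0, 0, -0.95],
    [0, 0, -0.95],
  ],
  rotation=[
    [0, 0, 0],
    [0, 0, 0],
    [0, 0, 0],
    [0, 0, 0],
    [0, 0, 0],
  ],
  grip=[1, 1, 1, 1, 1],
)

```text
time_s: 13.3
position: [0.5142, -0.416, 0.1182]
tcp_rot: [[1.0, -0.002, 0.008], [-0.008, 0.003, 1.0], [-0.002, -1.0, 0.003]]
force: [-0.4, -0.1, -0.4]
opening: 0.094
```

Run:
```python
from h import *
st([-.019,-.0942,.047])
```

```text
t 13.3 tray [-0.0206 -0.091   0.1182] zyaw 90.12 down [-0.002  0.003 -1.   ] gap mm 8.2 F [-0.4 -0.1 -0.4] J [ -49.   42.   82.    0.   57. -138.]
shares to go [ 0.022  0.89  -0.043]
```

Request:
arm_command(
  translation=[
    [0.01, 0.35, 0],
    [0.01, 0.6, 0],
    [0.01, 0.75, 0],
    [0.01, 0.83, 0],
    [0.01, 0.86, 0],
  ],
  rotation=[
    [0, 0, 0],
    [0, 0, 0],
    [0, 0, 0],
    [0, 0, 0],
    [0, 0, 0],
  ],
  grip=[1, 1, 1, 1, 1],
)

```text
time_s: 13.8
position: [0.5155, -0.4174, 0.0497]
tcp_rot: [[1.0, -0.001, 0.007], [-0.007, 0.001, 1.0], [-0.001, -1.0, 0.001]]
force: [0.4, 0.5, -1.1]
opening: 0.1
```

Request:
arm_command(
  translation=[
    [0, 0, 0],
    [0, 0, 0],
  ],
  rotation=[
    [0, 0, 0],
    [0, 0, 0],
  ],
  grip=[1, 1],
)

```text
time_s: 14.0
position: [0.5159, -0.4187, 0.051]
tcp_rot: [[1.0, 0.001, 0.008], [-0.008, -0.001, 1.0], [0.001, -1.0, -0.001]]
force: [-0.3, -1.1, 0.1]
opening: 0.092
```

Run:
```python
from h import *
st([-.019,-.0942,.047])
```

```text
t 14.0 tray [-0.0188 -0.0937  0.051 ] zyaw 90.11 down [ 0.001 -0.001 -1.   ] gap mm 8.0 F [-0.3 -1.1  0.1] J [ -49.   47.   83.    0.   50. -138.]
shares to go [-0.002  0.051 -0.006]
```

Down 3.5 mm more, release, lift; then start turning back to orientation A (CW) for the d pick.

Request:
arm_command(
  translation=[
    [0, 0.03, 0],
    [0, 0.045, 0],
    [0, 0.045, 0],
  ],
  rotation=[
    [0, 0, 0],
    [0, 0, 0],
    [0, 0, 0],
  ],
  grip=[1, 1, 1],
)

```text
time_s: 14.3
position: [0.5158, -0.419, 0.0475]
tcp_rot: [[1.0, 0.001, 0.008], [-0.008, -0.001, 1.0], [0.001, -1.0, -0.001]]
force: [-0.5, 0.5, 4.3]
opening: 0.095
```

Request:
arm_command(
  translation=[
    [0, 0, 0],
    [0, 0, 0],
    [0, 0, 0],
    [0, 0, 0],
  ],
  rotation=[
    [0, 0, 0],
    [0, 0, 0],
    [0, 0, 0],
    [0, 0, 0],
  ],
  grip=[0.7, 0.5, 0.5, 0.5],
)

```text
time_s: 14.7
position: [0.5152, -0.4181, 0.0461]
tcp_rot: [[1.0, -0.001, 0.008], [-0.008, 0.001, 1.0], [-0.001, -1.0, 0.001]]
force: [0.6, 0.4, 0.6]
opening: 0.239
```

Request:
arm_command(
  translation=[
    [0, -0.2, 0],
    [0, -0.6, 0],
    [0, -1, 0],
    [0, -1, 0],
  ],
  rotation=[
    [0, 0, 0],
    [0, 0, 0],
    [0, 0, 0],
    [0, 0, 0],
  ],
  grip=[0.5, 0.5, 0.5, 0.5],
)

```text
time_s: 15.1
position: [0.5181, -0.4211, 0.1328]
tcp_rot: [[1.0, 0.008, 0.008], [-0.008, -0.009, 1.0], [0.008, -1.0, -0.008]]
force: [1.3, -0.2, -0.1]
opening: 0.25
```

Request:
arm_command(
  translation=[
    [0, -0.2, 0.6],
    [0, -0.2, 1],
    [0, -0.2, 1],
    [0, -0.2, 1],
  ],
  rotation=[
    [0, 0, 0],
    [0, 0, 0],
    [0, 0, 0],
    [0, 0, 0],
  ],
  grip=[0.5, 0.5, 0.5, 0.5],
)

```text
time_s: 15.5
position: [0.5163, -0.3378, 0.143]
tcp_rot: [[1.0, 0.0, 0.007], [-0.007, -0.001, 1.0], [0.0, -1.0, -0.001]]
force: [0.1, -0.3, -0.5]
opening: 0.251
```

Run:
```python
from h import *
st([.021,.0937,.12])
s=eyes.capture("side")
cv2.imwrite("pics/v6.png",cv2.convertScaleAbs(cv2.resize(s["image"][110:250,130:290],None,fx=4,fy=4,interpolation=2),alpha=1.6,beta=10))
```

```text
t 15.5 tray [-0.0192 -0.0128  0.143 ] zyaw 90.2 down [ 0.    -0.001 -1.   ] gap mm 21.8 F [ 0.1 -0.3 -0.5] J [ -44.   37.   88.   -0.   55. -133.]
shares to go [0.508 0.286 1.33 ]
```

View pics/v6.png

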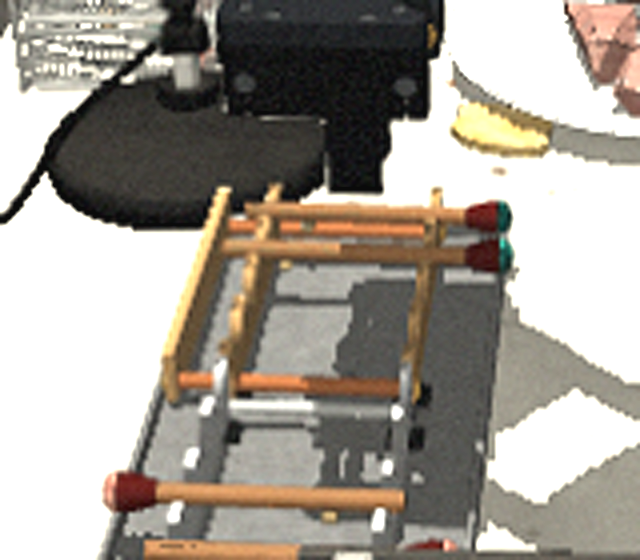

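Request:
arm_command(
  translation=[
    [0.2, 0, 0.3],
    [0.5, 0, 0.6],
    [0.5, 0, 0.6],
    [0.5, 0, 0.6],
    [0.5, 0, 0.6],
  ],
  rotation=[
    [0, 0.12, 0],
    [0, 0.24, 0],
    [0, 0.36, 0],
    [0, 0.48, 0],
    [0, 0.6, 0],
  ],
  grip=[0.48, 0.48, 0.48, 0.48, 0.48],
)

```text
time_s: 16.05
position: [0.557, -0.2921, 0.1423]
tcp_rot: [[0.801, 0.0, 0.599], [-0.599, -0.001, 0.801], [0.001, -1.0, -0.0]]
force: [-0.1, -0.2, -0.3]
opening: 0.263
```

Request:
arm_command(
  translation=[
    [0, 0, 0],
    [0, 0, 0],
    [0, 0, 0],
    [0, 0, 0],
    [0, 0, 0],
  ],
  rotation=[
    [0, 0.12, 0],
    [0, 0.24, 0],
    [0, 0.36, 0],
    [0, 0.48, 0],
    [0, 0.6, 0],
  ],
  grip=[0.48, 0.48, 0.48, 0.48, 0.48],
)

```text
time_s: 16.55
position: [0.5567, -0.2926, 0.1423]
tcp_rot: [[0.295, 0.0, 0.956], [-0.956, -0.001, 0.295], [0.001, -1.0, 0.0]]
force: [-0.3, -0.1, -0.2]
opening: 0.259
```

Request:
arm_command(
  translation=[
    [0, 0, 0],
    [0, 0, 0],
    [0, 0, 0],
    [0, 0, 0],
    [0, 0, 0],
  ],
  rotation=[
    [0, 0.12, 0],
    [0, 0.24, 0],
    [0, 0.36, 0],
    [0, 0.48, 0],
    [0, 0.6, 0],
  ],
  grip=[0.48, 0.48, 0.48, 0.48, 0.48],
)

```text
time_s: 17.05
position: [0.5567, -0.2926, 0.1423]
tcp_rot: [[-0.323, 0.0, 0.946], [-0.946, -0.001, -0.323], [0.001, -1.0, 0.001]]
force: [-0.7, -1.4, 0.6]
opening: 0.259
```

Request:
arm_command(
  translation=[
    [0, 0, 0],
    [0, 0, 0],
    [0, 0, 0],
    [0, 0, 0],
    [0, 0, 0],
  ],
  rotation=[
    [0, 0.12, 0],
    [0, 0.24, 0],
    [0, 0.36, 0],
    [0, 0.48, 0],
    [0, 0.6, 0],
  ],
  grip=[0.48, 0.48, 0.48, 0.48, 0.48],
)

```text
time_s: 17.55
position: [0.5567, -0.2926, 0.1423]
tcp_rot: [[-0.818, 0.0, 0.576], [-0.576, -0.001, -0.818], [0.0, -1.0, 0.001]]
force: [0.3, 0.1, -0.6]
opening: 0.259
```

Request:
arm_command(
  translation=[
    [0, 0, 0],
    [0, 0, 0],
    [0, 0, 0],
    [0, 0, 0],
    [0, 0, 0],
  ],
  rotation=[
    [0, 0.12, 0],
    [0, 0.24, 0],
    [0, 0.36, 0],
    [0, 0.48, 0],
    [0, 0.6, 0],
  ],
  grip=[0.48, 0.48, 0.48, 0.48, 0.48],
)

```text
time_s: 18.05
position: [0.5567, -0.2926, 0.1423]
tcp_rot: [[-1.0, 0.0, -0.015], [0.015, -0.001, -1.0], [-0.0, -1.0, 0.001]]
force: [-0.1, -0.8, 0.1]
opening: 0.257
```

Run:
```python
from h import *
st([.021,.0937,.09])
```

```text
t 18.05 tray [0.0207 0.0328 0.1423] zyaw -90.29 down [ 0.    -0.001 -1.   ] gap mm 22.4 F [-0.1 -0.8  0.1] J [-38.  38.  87.  -0.  56.  53.]
shares to go [ 0.     0.653 -0.761]
```

Request:
arm_command(
  translation=[
    [0, 0.3, -0.5],
    [0, 0.65, -0.76],
    [0, 0.65, -0.76],
    [0, 0.65, -0.76],
    [0, 0.65, -0.76],
  ],
  rotation=[
    [0, 0, 0],
    [0, 0, 0],
    [0, 0, 0],
    [0, 0, 0],
    [0, 0, 0],
  ],
  grip=[0.48, 0.48, 0.48, 0.48, 0.48],
)

```text
time_s: 18.55
position: [0.5584, -0.2324, 0.0916]
tcp_rot: [[-1.0, 0.003, -0.009], [0.009, -0.002, -1.0], [-0.003, -1.0, 0.002]]
force: [-0.3, -0.9, -0.9]
opening: 0.259
```

Request:
arm_command(
  translation=[
    [0, 0.25, 0],
    [0, 0.4, 0],
    [0, 0.5, 0],
    [0, 0.53, 0],
    [0, 0.53, 0],
  ],
  rotation=[
    [0, 0, 0],
    [0, 0, 0],
    [0, 0, 0],
    [0, 0, 0],
    [0, 0, 0],
  ],
  grip=[0.48, 0.48, 0.48, 0.48, 0.48],
)

```text
time_s: 19.05
position: [0.557, -0.2302, 0.048]
tcp_rot: [[-1.0, -0.0, -0.009], [0.009, 0.0, -1.0], [0.0, -1.0, -0.0]]
force: [-0.1, 0.8, 0.8]
opening: 0.259
```

Run:
```python
from h import *
st([.021,.0937,.0465])
```

```text
t 19.05 tray [0.0204 0.0952 0.048 ] zyaw -89.92 down [-0.  0. -1.] gap mm 22.6 F [-0.1  0.8  0.8] J [-33.  44.  93.  -0.  43.  57.]
shares to go [-0.008  0.019  0.019]
```

Request:
arm_command(
  translation=[
    [-0.01, 0.02, 0.02],
    [-0.01, 0.02, 0.02],
    [-0.01, 0.02, 0.02],
    [-0.01, 0.02, 0.02],
    [-0.01, 0.02, 0.02],
  ],
  rotation=[
    [0, 0, 0],
    [0, 0, 0],
    [0, 0, 0],
    [0, 0, 0],
    [0, 0, 0],
  ],
  grip=[0.48, 1, 1, 1, 1],
)

```text
time_s: 19.55
position: [0.558, -0.2316, 0.0469]
tcp_rot: [[-1.0, 0.001, -0.008], [0.008, -0.0, -1.0], [-0.001, -1.0, 0.0]]
force: [0.3, 0.6, 0.8]
opening: 0.088
```

Request:
arm_command(
  translation=[
    [0, 0, 0],
    [0, -0.2, 0],
    [0, -0.6, 0],
    [0, -1, 0],
    [0, -1, 0],
  ],
  rotation=[
    [0, 0, 0],
    [0, 0, 0],
    [0, 0, 0],
    [0, 0, 0],
    [0, 0, 0],
  ],
  grip=[1, 1, 1, 1, 1],
)

```text
time_s: 20.05
position: [0.5604, -0.233, 0.1308]
tcp_rot: [[-1.0, 0.008, -0.008], [0.008, -0.005, -1.0], [-0.008, -1.0, 0.005]]
force: [-0.5, -0.4, 0.8]
opening: 0.089
```

Request:
arm_command(
  translation=[
    [0, -0.2, 0.4],
    [0, -0.2, 0.8],
    [0, -0.2, 0.8],
    [0, -0.2, 0.8],
  ],
  rotation=[
    [0, 0, 0],
    [0, 0, 0],
    [0, 0, 0],
    [0, 0, 0],
  ],
  grip=[1, 1, 1, 1],
)

```text
time_s: 20.45
position: [0.5564, -0.2955, 0.1415]
tcp_rot: [[-1.0, -0.002, -0.01], [0.01, 0.002, -1.0], [0.002, -1.0, -0.002]]
force: [-0.7, -0.0, -0.3]
opening: 0.094
```

Run:
```python
from h import *
st()
s=eyes.capture("side")
cv2.imwrite("pics/v7.png",cv2.convertScaleAbs(cv2.resize(s["image"][80:270,130:330],None,fx=2.5,fy=2.5,interpolation=2),alpha=1.6,beta=10))
```

```text
t 20.45 tray [0.0204 0.0299 0.1415] zyaw -89.99 down [-0.002  0.002 -1.   ] gap mm 8.2 F [-0.7 -0.  -0.3] J [-38.  38.  86.   0.  56.  52.]
```

View pics/v7.png

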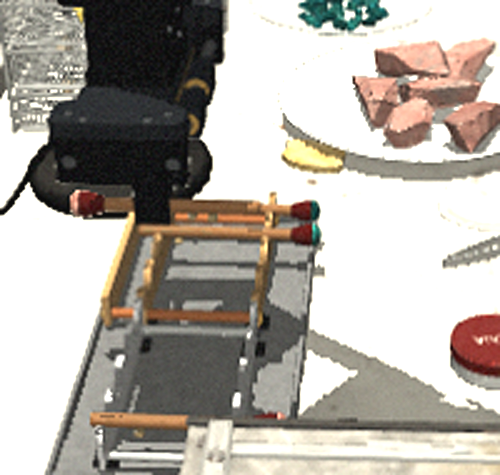

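d is held level. I rotate it and shift over the second notch.

Request:
arm_command(
  translation=[
    [0, 0, 0],
    [0, 0, 0],
    [0, 0, 0],
    [0, 0, 0],
    [0, 0, 0],
  ],
  rotation=[
    [0, -0.12, 0],
    [0, -0.24, 0],
    [0, -0.36, 0],
    [0, -0.48, 0],
    [0, -0.6, 0],
  ],
  grip=[1, 1, 1, 1, 1],
)

```text
time_s: 21.0
position: [0.5567, -0.2934, 0.1416]
tcp_rot: [[-0.81, -0.002, 0.587], [-0.587, 0.002, -0.81], [0.001, -1.0, -0.003]]
force: [0.4, 0.4, 0.2]
opening: 0.086
```

Request:
arm_command(
  translation=[
    [0, 0, 0],
    [0, 0, 0],
    [0, 0, 0],
    [0, 0, 0],
    [0, 0, 0],
  ],
  rotation=[
    [0, -0.12, 0],
    [0, -0.24, 0],
    [0, -0.36, 0],
    [0, -0.48, 0],
    [0, -0.6, 0],
  ],
  grip=[1, 1, 1, 1, 1],
)

```text
time_s: 21.5
position: [0.5567, -0.2934, 0.1416]
tcp_rot: [[-0.31, -0.002, 0.951], [-0.951, 0.002, -0.31], [-0.001, -1.0, -0.003]]
force: [-0.5, -0.7, -1.2]
opening: 0.092
```

Request:
arm_command(
  translation=[
    [0, 0, 0],
    [0, 0, 0],
    [0, 0, 0],
    [0, 0, 0],
    [0, 0, 0],
  ],
  rotation=[
    [0, -0.12, 0],
    [0, -0.24, 0],
    [0, -0.36, 0],
    [0, -0.48, 0],
    [0, -0.6, 0],
  ],
  grip=[1, 1, 1, 1, 1],
)

```text
time_s: 22.0
position: [0.5567, -0.2934, 0.1416]
tcp_rot: [[0.308, -0.002, 0.952], [-0.952, 0.002, 0.308], [-0.003, -1.0, -0.001]]
force: [-0.6, 0.5, 0.8]
opening: 0.089
```

Request:
arm_command(
  translation=[
    [0, 0, 0],
    [0, 0, 0],
    [0, 0, 0],
    [0, 0, 0],
    [0, 0, 0],
  ],
  rotation=[
    [0, -0.12, 0],
    [0, -0.24, 0],
    [0, -0.36, 0],
    [0, -0.48, 0],
    [0, -0.6, 0],
  ],
  grip=[1, 1, 1, 1, 1],
)

```text
time_s: 22.5
position: [0.5567, -0.2934, 0.1416]
tcp_rot: [[0.808, -0.002, 0.589], [-0.589, 0.002, 0.808], [-0.003, -1.0, 0.0]]
force: [-0.8, 0.2, 0.5]
opening: 0.093
```

Request:
arm_command(
  translation=[
    [0, 0, 0],
    [0, 0, 0],
    [0, 0, 0],
    [0, 0, 0],
    [0, 0, 0],
  ],
  rotation=[
    [0, -0.12, 0],
    [0, -0.24, 0],
    [0, -0.36, 0],
    [0, -0.48, 0],
    [0, -0.6, 0],
  ],
  grip=[1, 1, 1, 1, 1],
)

```text
time_s: 23.0
position: [0.5567, -0.2934, 0.1416]
tcp_rot: [[1.0, -0.002, 0.002], [-0.001, 0.002, 1.0], [-0.002, -1.0, 0.002]]
force: [-0.2, 0.2, 0.2]
opening: 0.094
```

Request:
arm_command(
  translation=[
    [-0.25, 0, -0.4],
    [-0.49, 0, -0.8],
    [-0.49, 0, -1],
    [-0.49, 0, -1],
    [-0.49, 0, -1],
  ],
  rotation=[
    [0, 0, 0],
    [0, 0, 0],
    [0, 0, 0],
    [0, 0, 0],
    [0, 0, 0],
  ],
  grip=[1, 1, 1, 1, 1],
)

```text
time_s: 23.5
position: [0.5177, -0.3737, 0.142]
tcp_rot: [[1.0, -0.001, 0.008], [-0.008, 0.002, 1.0], [-0.001, -1.0, 0.002]]
force: [0.3, 0.1, -0.1]
opening: 0.092
```

Run:
```python
from h import *
st([-.019,-.0583,.047])
```

```text
t 23.5 tray [-0.0176 -0.0487  0.142 ] zyaw 90.11 down [-0.001  0.002 -1.   ] gap mm 8.0 F [ 0.3  0.1 -0.1] J [ -46.   38.   85.    0.   57. -135.]
shares to go [-0.018  1.188 -0.122]
```

Request:
arm_command(
  translation=[
    [-0.02, 0.2, -0.09],
    [-0.02, 0.4, -0.09],
    [-0.02, 0.6, -0.09],
    [-0.02, 0.6, -0.09],
  ],
  rotation=[
    [0, 0, 0],
    [0, 0, 0],
    [0, 0, 0],
    [0, 0, 0],
  ],
  grip=[1, 1, 1, 1],
)

```text
time_s: 23.9
position: [0.5145, -0.3796, 0.0911]
tcp_rot: [[1.0, -0.005, 0.007], [-0.007, 0.005, 1.0], [-0.005, -1.0, 0.005]]
force: [-0.5, 1.0, 0.1]
opening: 0.089
```

Request:
arm_command(
  translation=[
    [0, 0.25, 0],
    [0, 0.4, 0],
    [0, 0.5, 0],
    [0, 0.5, 0],
    [0, 0.5, 0],
  ],
  rotation=[
    [0, 0, 0],
    [0, 0, 0],
    [0, 0, 0],
    [0, 0, 0],
    [0, 0, 0],
  ],
  grip=[1, 1, 1, 1, 1],
)

```text
time_s: 24.4
position: [0.5159, -0.3824, 0.0547]
tcp_rot: [[1.0, 0.0, 0.008], [-0.008, -0.0, 1.0], [0.0, -1.0, -0.0]]
force: [-0.5, 0.4, 0.7]
opening: 0.091
```

Run:
```python
from h import *
st([-.019,-.0583,.047])
```

```text
t 24.4 tray [-0.0192 -0.0574  0.0547] zyaw 90.11 down [ 0. -0. -1.] gap mm 7.9 F [-0.5  0.4  0.7] J [ -46.   46.   87.    0.   48. -136.]
shares to go [ 0.002  0.097 -0.011]
```

Request:
arm_command(
  translation=[
    [0, 0.05, 0],
    [0, 0.095, 0],
    [0, 0.095, 0],
  ],
  rotation=[
    [0, 0, 0],
    [0, 0, 0],
    [0, 0, 0],
  ],
  grip=[1, 1, 1],
)

```text
time_s: 24.7
position: [0.516, -0.3828, 0.0471]
tcp_rot: [[1.0, 0.001, 0.008], [-0.008, -0.001, 1.0], [0.001, -1.0, -0.001]]
force: [0.3, -0.2, -0.1]
opening: 0.093
```

Request:
arm_command(
  translation=[
    [0, 0, 0],
    [0, 0, 0],
    [0, 0, 0],
    [0, 0, 0],
  ],
  rotation=[
    [0, 0, 0],
    [0, 0, 0],
    [0, 0, 0],
    [0, 0, 0],
  ],
  grip=[0.7, 0.5, 0.5, 0.5],
)

```text
time_s: 25.1
position: [0.5157, -0.3822, 0.0469]
tcp_rot: [[1.0, -0.0, 0.008], [-0.008, 0.0, 1.0], [-0.0, -1.0, 0.0]]
force: [-0.2, -0.5, -1.0]
opening: 0.24
```

Request:
arm_command(
  translation=[
    [0, -0.2, 0],
    [0, -0.6, 0],
    [0, -1, 0],
    [0, -1, 0],
  ],
  rotation=[
    [0, 0, 0],
    [0, 0, 0],
    [0, 0, 0],
    [0, 0, 0],
  ],
  grip=[0.5, 0.5, 0.5, 0.5],
)

```text
time_s: 25.5
position: [0.5184, -0.385, 0.1331]
tcp_rot: [[1.0, 0.008, 0.008], [-0.008, -0.008, 1.0], [0.008, -1.0, -0.008]]
force: [0.3, -0.6, 0.0]
opening: 0.251
```

Request:
arm_command(
  translation=[
    [0, -0.2, 0.6],
    [0, -0.2, 0.9],
    [0, -0.2, 0.9],
  ],
  rotation=[
    [0, 0, 0],
    [0, 0, 0],
    [0, 0, 0],
  ],
  grip=[0.5, 0.5, 0.5],
)

```text
time_s: 25.8
position: [0.5155, -0.3064, 0.1436]
tcp_rot: [[1.0, -0.002, 0.005], [-0.005, 0.003, 1.0], [-0.002, -1.0, 0.003]]
force: [0.2, -0.5, 0.2]
opening: 0.248
```

Request:
arm_command(
  translation=[
    [0, 0, 0.6],
    [0, 0, 0.9],
    [0, 0, 0.9],
    [0, 0, 0.9],
  ],
  rotation=[
    [0.1, 0, 0],
    [0.2, 0, 0],
    [0.2, 0, 0],
    [0.2, 0, 0],
  ],
  grip=[0.5, 0.5, 0.5, 0.5],
)

```text
time_s: 26.2
position: [0.5172, -0.2401, 0.1428]
tcp_rot: [[1.0, 0.002, 0.008], [-0.009, 0.205, 0.979], [0.001, -0.979, 0.205]]
force: [-0.1, 0.1, -0.4]
opening: 0.25
```

Run:
```python
from h import *
st([-.018,.1276,.11])
s=eyes.capture("side")
cv2.imwrite("pics/v8.png",cv2.convertScaleAbs(cv2.resize(s["image"][80:290,130:330],None,fx=2.8,fy=2.8,interpolation=2),alpha=1.6,beta=10))
```

```text
t 26.2 tray [-0.0193  0.0849  0.1428] zyaw 90.08 down [ 0.002  0.205 -0.979] gap mm 21.7 F [-0.1  0.1 -0.4] J [ -41.   36.   92.   10.   60. -136.]
shares to go [0.017 0.511 0.439]
```

View pics/v8.png

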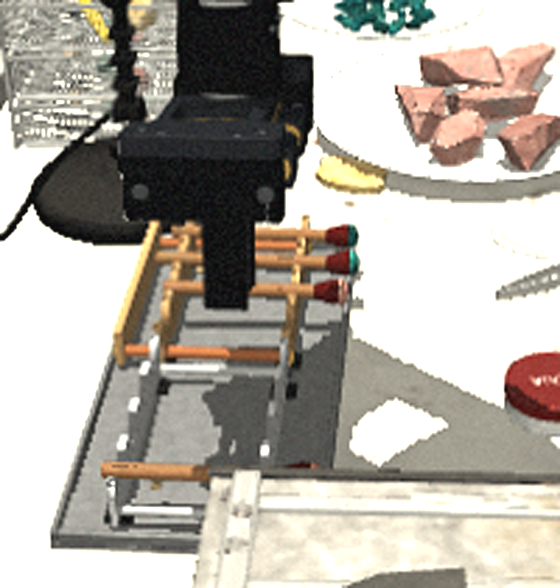

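Request:
arm_command(
  translation=[
    [0.06, 0.2, 0.2],
    [0.06, 0.5, 0.44],
    [0.06, 0.5, 0.44],
    [0.06, 0.5, 0.44],
  ],
  rotation=[
    [0, 0, 0],
    [0, 0, 0],
    [0, 0, 0],
    [0, 0, 0],
  ],
  grip=[0.5, 0.5, 0.5, 0.5],
)

```text
time_s: 26.65
position: [0.5223, -0.1965, 0.1111]
tcp_rot: [[1.0, 0.002, 0.007], [-0.008, 0.206, 0.978], [0.0, -0.978, 0.206]]
force: [-0.7, -0.5, -0.1]
opening: 0.251
```

Request:
arm_command(
  translation=[
    [0, 0.2, -0.03],
    [0, 0.35, -0.05],
    [0, 0.35, -0.05],
    [0, 0.35, -0.05],
  ],
  rotation=[
    [0, 0, 0],
    [0, 0, 0],
    [0, 0, 0],
    [0, 0, 0],
  ],
  grip=[0.5, 0.5, 0.5, 0.5],
)

```text
time_s: 27.05
position: [0.5223, -0.1945, 0.083]
tcp_rot: [[1.0, 0.002, 0.009], [-0.009, 0.208, 0.978], [0.0, -0.978, 0.208]]
force: [1.0, -0.6, 0.5]
opening: 0.249
```

Run:
```python
from h import *
st([-.014,.1276,.0465])
s=eyes.capture("side")
cv2.imwrite("pics/v9.png",cv2.convertScaleAbs(cv2.resize(s["image"][150:290,130:330],None,fx=3,fy=3,interpolation=2),alpha=1.6,beta=10))
```

```text
t 27.05 tray [-0.0148  0.1306  0.083 ] zyaw 90.07 down [ 0.002  0.208 -0.978] gap mm 21.7 F [ 1.  -0.6  0.5] J [ -37.   40.   96.   12.   52. -135.]
shares to go [ 0.009  0.439 -0.131]
```

View pics/v9.png

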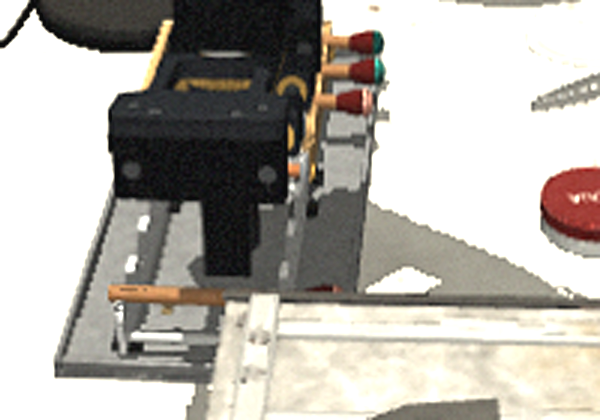

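The fingers are above a and the body is clear of the machine edge. I descend gently while watching the force.

Request:
arm_command(
  translation=[
    [0, 0.1, -0.09],
    [0, 0.2, -0.11],
    [0, 0.2, -0.11],
    [0, 0.2, -0.11],
  ],
  rotation=[
    [0, 0, 0],
    [0, 0, 0],
    [0, 0, 0],
    [0, 0, 0],
  ],
  grip=[0.5, 0.5, 0.5, 0.5],
)

```text
time_s: 27.5
position: [0.5218, -0.1988, 0.065]
tcp_rot: [[1.0, 0.001, 0.008], [-0.008, 0.209, 0.978], [-0.001, -0.978, 0.209]]
force: [0.4, 0.0, -0.2]
opening: 0.252
```

Run:
```python
from h import *
st([-.014,.1276,.0465])
```

```text
t 27.5 tray [-0.0152  0.1262  0.065 ] zyaw 90.09 down [ 0.001  0.209 -0.978] gap mm 21.9 F [ 0.4  0.  -0.2] J [ -37.   42.   96.   13.   50. -136.]
shares to go [ 0.015  0.23  -0.031]
```

Request:
arm_command(
  translation=[
    [0, 0.1, -0.02],
    [0, 0.18, -0.03],
    [0, 0.23, -0.03],
    [0, 0.23, -0.03],
  ],
  rotation=[
    [0, 0, 0],
    [0, 0, 0],
    [0, 0, 0],
    [0, 0, 0],
  ],
  grip=[0.5, 0.5, 0.5, 0.5],
)

```text
time_s: 27.9
position: [0.5216, -0.197, 0.0461]
tcp_rot: [[1.0, 0.0, 0.008], [-0.008, 0.209, 0.978], [-0.001, -0.978, 0.209]]
force: [-0.1, -0.2, -0.3]
opening: 0.247
```

Run:
```python
from h import *
st([-.014,.1276,.0465])
```

```text
t 27.9 tray [-0.0154  0.128   0.0461] zyaw 90.1 down [ 0.     0.209 -0.978] gap mm 21.5 F [-0.1 -0.2 -0.3] J [ -37.   44.   96.   13.   48. -136.]
shares to go [ 0.018 -0.006 -0.004]
```

Request:
arm_command(
  translation=[
    [0, 0, 0],
    [0, 0, 0],
    [0, 0, 0],
    [0, 0, 0],
    [0, 0, 0],
  ],
  rotation=[
    [0, 0, 0],
    [0, 0, 0],
    [0, 0, 0],
    [0, 0, 0],
    [0, 0, 0],
  ],
  grip=[1, 1, 1, 1, 1],
)

```text
time_s: 28.4
position: [0.5224, -0.198, 0.0472]
tcp_rot: [[1.0, 0.003, 0.008], [-0.008, 0.207, 0.978], [0.001, -0.978, 0.207]]
force: [0.7, -1.3, 0.0]
opening: 0.095
```

Request:
arm_command(
  translation=[
    [0, -0.2, 0.04],
    [0, -0.5, 0.1],
    [0, -0.98, 0.21],
    [0, -0.98, 0.21],
  ],
  rotation=[
    [0, 0, 0],
    [0, 0, 0],
    [0, 0, 0],
    [0, 0, 0],
  ],
  grip=[1, 1, 1, 1],
)

```text
time_s: 28.8
position: [0.5245, -0.1988, 0.1313]
tcp_rot: [[1.0, 0.009, 0.007], [-0.008, 0.203, 0.979], [0.007, -0.979, 0.203]]
force: [1.4, 0.2, -0.4]
opening: 0.097
```

Request:
arm_command(
  translation=[
    [0, -0.1, -0.4],
    [0, -0.2, -0.8],
    [0, -0.2, -0.8],
    [0, -0.2, -0.8],
  ],
  rotation=[
    [-0.1, 0, 0],
    [-0.2, 0, 0],
    [-0.2, 0, 0],
    [-0.2, 0, 0],
  ],
  grip=[1, 1, 1, 1],
)

```text
time_s: 29.2
position: [0.5209, -0.2623, 0.1288]
tcp_rot: [[1.0, -0.001, 0.009], [-0.009, 0.003, 1.0], [-0.001, -1.0, 0.003]]
force: [0.7, 0.6, -0.4]
opening: 0.096
```

Run:
```python
from h import *
st([-.016,.1305-.152,.047])
s=eyes.capture("side")
cv2.imwrite("pics/v10.png",cv2.convertScaleAbs(cv2.resize(s["image"][100:290,130:330],None,fx=3,fy=3,interpolation=2),alpha=1.6,beta=10))
```

```text
t 29.2 tray [-0.0154  0.0627  0.1288] zyaw 90.08 down [-0.001  0.003 -1.   ] gap mm 8.4 F [ 0.7  0.6 -0.4] J [ -38.   36.   94.    0.   50. -127.]
shares to go [-0.008  1.02  -1.056]
```

View pics/v10.png

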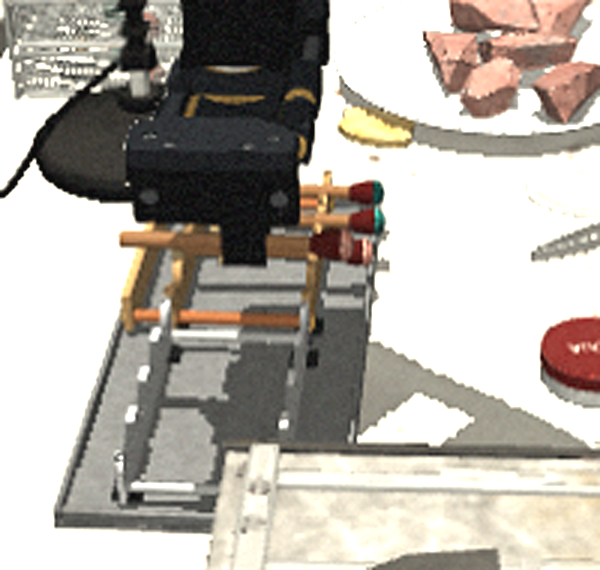

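Request:
arm_command(
  translation=[
    [-0.01, 0, -0.4],
    [-0.01, 0, -0.8],
    [-0.01, 0, -1],
    [-0.01, 0, -1],
    [-0.01, 0, -1],
  ],
  rotation=[
    [0, 0, 0],
    [0, 0, 0],
    [0, 0, 0],
    [0, 0, 0],
    [0, 0, 0],
  ],
  grip=[1, 1, 1, 1, 1],
)

```text
time_s: 29.75
position: [0.5194, -0.3419, 0.1288]
tcp_rot: [[1.0, -0.002, 0.009], [-0.009, 0.003, 1.0], [-0.002, -1.0, 0.003]]
force: [0.2, -0.5, 0.3]
opening: 0.092
```

Request:
arm_command(
  translation=[
    [0, 0.3, -0.02],
    [0, 0.6, -0.02],
    [0, 0.8, -0.02],
    [0, 0.88, -0.02],
    [0, 0.88, -0.02],
  ],
  rotation=[
    [0, 0, 0],
    [0, 0, 0],
    [0, 0, 0],
    [0, 0, 0],
    [0, 0, 0],
  ],
  grip=[1, 1, 1, 1, 1],
)

```text
time_s: 30.25
position: [0.5197, -0.3436, 0.0581]
tcp_rot: [[1.0, -0.002, 0.007], [-0.007, 0.002, 1.0], [-0.002, -1.0, 0.002]]
force: [0.0, 0.1, 0.4]
opening: 0.091
```

Run:
```python
from h import *
st([-.016,.1303-.152,.047])
```

```text
t 30.25 tray [-0.0158 -0.0186  0.0581] zyaw 90.15 down [-0.002  0.002 -1.   ] gap mm 7.9 F [0.  0.1 0.4] J [ -44.   44.   90.    0.   46. -133.]
shares to go [-0.002  0.139 -0.039]
```

Request:
arm_command(
  translation=[
    [0, 0.07, -0.02],
    [0, 0.135, -0.02],
    [0, 0.135, -0.02],
    [0, 0.135, -0.02],
  ],
  rotation=[
    [0, 0, 0],
    [0, 0, 0],
    [0, 0, 0],
    [0, 0, 0],
  ],
  grip=[1, 1, 1, 1],
)

```text
time_s: 30.65
position: [0.5201, -0.3467, 0.0485]
tcp_rot: [[1.0, 0.0, 0.008], [-0.008, -0.0, 1.0], [0.0, -1.0, -0.0]]
force: [1.0, 0.7, -0.4]
opening: 0.092
```

Run:
```python
from h import *
st([-.016,.1303-.152,.047])
```

```text
t 30.65 tray [-0.0154 -0.0216  0.0485] zyaw 90.1 down [ 0. -0. -1.] gap mm 8.0 F [ 1.   0.7 -0.4] J [ -44.   45.   90.    0.   45. -133.]
shares to go [-0.008  0.019 -0.001]
```

Release, lift, then retreat up and back towards the start so that the top camera sees the rack.

Request:
arm_command(
  translation=[
    [0, 0.015, 0],
    [0, 0.015, 0],
    [0, 0.015, 0],
    [0, 0.015, 0],
    [0, 0.015, 0],
  ],
  rotation=[
    [0, 0, 0],
    [0, 0, 0],
    [0, 0, 0],
    [0, 0, 0],
    [0, 0, 0],
  ],
  grip=[1, 0.7, 0.5, 0.5, 0.5],
)

```text
time_s: 31.15
position: [0.52, -0.3465, 0.0471]
tcp_rot: [[1.0, -0.0, 0.008], [-0.008, 0.0, 1.0], [-0.0, -1.0, 0.0]]
force: [-0.0, 0.1, 0.4]
opening: 0.238
```

Request:
arm_command(
  translation=[
    [0, -0.2, 0],
    [0, -0.6, 0],
    [0, -1, 0],
    [0, -1, 0],
  ],
  rotation=[
    [0, 0, 0],
    [0, 0, 0],
    [0, 0, 0],
    [0, 0, 0],
  ],
  grip=[0.5, 0.5, 0.5, 0.5],
)

```text
time_s: 31.55
position: [0.5227, -0.3489, 0.1329]
tcp_rot: [[1.0, 0.008, 0.008], [-0.008, -0.008, 1.0], [0.008, -1.0, -0.008]]
force: [0.8, -1.0, 0.6]
opening: 0.247
```

Request:
arm_command(
  translation=[
    [-0.3, -0.6, 0],
    [-0.6, -1, 0],
    [-0.6, -1, 0],
  ],
  rotation=[
    [0, 0, 0],
    [0, 0, 0],
    [0, 0, 0],
  ],
  grip=[0.5, 0.5, 0.5],
)

```text
time_s: 31.85
position: [0.4715, -0.3476, 0.2118]
tcp_rot: [[1.0, 0.004, 0.009], [-0.009, -0.006, 1.0], [0.004, -1.0, -0.005]]
force: [1.0, 0.0, -0.1]
opening: 0.251
```

Request:
arm_command(
  translation=[
    [-0.5, 0, -0.5],
    [-1, 0, -1],
    [-1, 0, -1],
    [-1, 0, -1],
  ],
  rotation=[
    [0, 0, 0],
    [0, 0, 0],
    [0, 0, 0],
    [0, 0, 0],
  ],
  grip=[0.5, 0.5, 0.5, 0.5],
)

```text
time_s: 32.25
position: [0.3901, -0.4267, 0.2067]
tcp_rot: [[1.0, -0.0, 0.012], [-0.012, 0.001, 1.0], [-0.0, -1.0, 0.001]]
force: [0.4, 0.4, 0.7]
opening: 0.249
```

Request:
arm_command(
  translation=[
    [-0.5, 0, -0.5],
    [-1, 0, -1],
    [-1, 0, -1],
    [-1, 0, -1],
  ],
  rotation=[
    [0, 0, 0],
    [0, 0, 0],
    [0, 0, 0],
    [0, 0, 0],
  ],
  grip=[0.5, 0.5, 0.5, 0.5],
)

```text
time_s: 32.65
position: [0.3106, -0.5052, 0.2066]
tcp_rot: [[1.0, 0.0, 0.01], [-0.01, 0.001, 1.0], [0.0, -1.0, 0.001]]
force: [0.0, 0.4, -0.0]
opening: 0.249
```

Request:
arm_command(
  translation=[
    [-0.3, 0, -0.5],
    [-0.7, 0, -1],
    [-0.7, 0, -1],
    [-0.7, 0, -1],
  ],
  rotation=[
    [0, 0, 0],
    [0, 0, 0],
    [0, 0, 0],
    [0, 0, 0],
  ],
  grip=[0.5, 0.5, 0.5, 0.5],
)

```text
time_s: 33.05
position: [0.2645, -0.5804, 0.2062]
tcp_rot: [[1.0, -0.014, 0.023], [-0.023, -0.001, 1.0], [-0.014, -1.0, -0.002]]
force: [0.1, 0.8, -0.3]
opening: 0.25
```

Run:
```python
from h import *
st()
s=eyes.capture("side");t=eyes.capture("top")
A=cv2.resize(t["image"][80:290,190:430],None,fx=1.75,fy=1.75,interpolation=2);B=cv2.resize(s["image"][130:270,140:260],None,fx=2.6,fy=2.6,interpolation=2)
B=cv2.copyMakeBorder(B,0,A.shape[0]-B.shape[0],0,0,0) 
cv2.imwrite("pics/v11.png",cv2.convertScaleAbs(np.hstack([A,B]),alpha=1.6,beta=10));cv2.imwrite("pics/tend.png",t["image"])
print(A.shape,B.shape)
```

```text
t 33.05 tray [-0.2687 -0.2579  0.2062] zyaw 89.23 down [-0.014 -0.001 -1.   ] gap mm 21.8 F [ 0.1  0.8 -0.3] J [ -75.   34.   82.   -1.   64. -163.]
(368, 420, 3) (368, 312, 3)
```

View pics/v11.png

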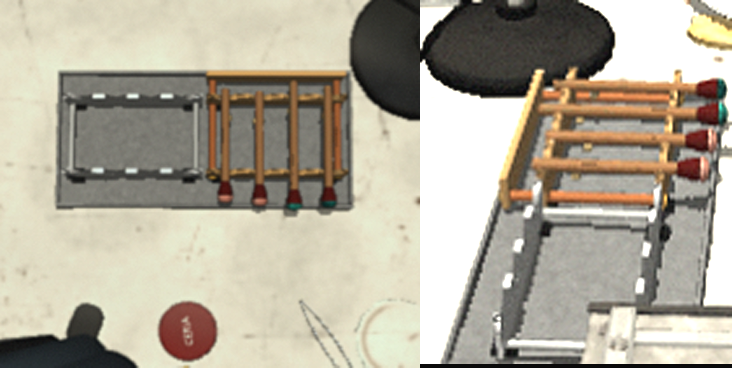

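Run:
```python
from h import *
t=eyes.capture("top");R=rackframe(TC,YAW)
for n,s,e in(("a",(226,199),(224,91)),("d",(261,206),(260,92)),("c",(294,211),(294,81)),("b",(330,208),(327,87))):
    w=px2w(t,np.array([s,e])/1.75+[190,80],.0325)[:,:2];q=(w-TC)@R
    print(n,"len",np.linalg.norm(w[0]-w[1]).round(4),"mid bench",(q.mean(0)+[0,.076]).round(4),"ang",np.arctan2(*(q[1]-q[0])[::-1]).round(3))
```

```text
a len 0.1155 mid bench [-0.0108  0.0539] ang 0.013
d len 0.1217 mid bench [-0.0151  0.0167] ang -0.001
c len 0.1388 mid bench [-0.0118 -0.0185] ang -0.014
b len 0.129 mid bench [-0.0135 -0.0546] ang 0.006
```

```bash
python3 -c "
from rig import bot
print(bot.hand_in())"
```

```text
the job is handed in; nothing more can be done
None
```

All four dop sticks are in the wooden rack in their original left-to-right order: a, d, c, b. Every stone now faces the robot. I turned d and b half a turn and moved a and c straight across. I handed the job in at about 33 s on the robot's clock, well inside the 96 s limit.

- **Position:** in the last top picture the stick centres are 11 to 15 mm to the near side of the rack's middle line (0 to 26 mm allowed). Each is within about 1.5 mm of its notch.
- **Angle:** all four lie within 0.015 rad of straight across (0.12 rad allowed).
- **Level and seat:** I judged these only by eye, from the side picture. All four look level in both rails, with wax and foot clear of them, but I did not measure level or seat height.
- **Stick a's length:** it measured 115.5 mm instead of 122 mm. I put this down to misreading the stone's edge, which could shift its centre by about 3 mm and still leave it within tolerance.
- **Loupe and tin:** the arm never went down near either. The tin shows undisturbed in the last picture, and the loupe is partly hidden by the arm there.
- **Forces:** the force readings I saw stayed under about 5 N.

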